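# Thermometer out of its flip-cap tube, all caps snapped shut

### The arm

A 6-joint arm with a two-finger parallel gripper is mounted at the origin on a cart in front of the work surface, level with it; the furniture and walls round the work are solid. World frame = base frame: x ahead of the robot, y to its left, z up, the work surface at z = 0. Lengths are in m, angles in rad, forces in N, time in s.
With the tool pointing down it reaches from about 0.225 to 0.725 m from the base axis. Payload 3.1 kg.
Tool frame: the origin (TCP) lies at the very end of the fingers, on their centre line; the grasp point (between the pads) lies grip_point_offset behind it (grip_point_offset is the distance from the TCP to the grasp point, in m); y points along the fingers, x is the direction in which the jaws open and shut, and the axes are right-handed (so a half turn about y gives the same grasp; the last joint's range is limited). The gripper opens to 85 mm and grips with 20 to 120 N. Pads are 22 mm wide; open, the fingers measure 114 mm over their backs; the gripper's body (76 mm by 85 mm) begins 54 mm behind the grasp point. The pads swing forward as they close: fully open they stand 13 mm farther back than shut.
Start: joints at [-1.258, 0.048, 0.099, 1.622, 0, 1.443], TCP at [0.224, -0.475, 0.231] pointing down, gripper open.
Joint ranges: [-2.91, 2.91], [-0.99, 1.94], [-1.21, 1.42], [-2.12, 2.29], [-1.49, 1.47], [-3.14, 3.14]. Speed limits (rad/s): [2.79, 2.79, 3.14, 3.14, 3.14, 3.14].

### API

Orientations are given as a rotation vector (axis times angle).
In Python, from plant import get_obs, camera, hand_in, grip_point_offset gives the robot as it stands. The module is installed in compiled form; this text tells all that it offers.
- The arm moves only by the tool apply_moves, never from a script. Its arguments are lists of equal length, an entry for each row: "linear": the shift along the tool's x, y, z in units of 100 cm (1.0 is 100 cm), a list of three; "twist": the turn, a rotation vector about the tool's x, y, z in units of pi/4 rad (1.0 is pi/4 rad), a list of three. A call has 1 to 5 rows; each row is the pose to reach, as a shift and turn from the pose commanded when the call began, along the tool's axes at that moment; what a row does not reach only later rows make up. A row lasts 1/10 s, in which the tool goes at most 50 mm and 8.59 degrees, less where a joint would pass 70% of its speed; a pose out of reach is approached as far as the arm can. A call with a number of a shift or a turn outside -1 to 1 is refused whole. A call with a gripper value outside its range is refused whole. "grip" is the opening in per cent of the stroke, from 0 (shut) to 100 (fully open), set as the call begins (left out, the last holds). The fingers move at their own pace and stop on an object; "squeeze" is the grip in N (left out, the last holds). Time passes only in rows, so rows that repeat a pose let the fingers close. It gives the time, the measured TCP pose, the force and the opening at its end, in the units of the state.
- get_obs(): the state, without advancing time (a new reading comes with each control period).
- camera(name): name is "scene" or "top" or "wrist"; returns a dict with "color" (400x640x3 uint8, red, green, blue), "range_z" (400x640 float32, m along the optical axis (not along the pixel's ray), 0 where there is no reading), "mtx" (3x3 intrinsics, pixels), "k1" (the pictures are not rectified: a ray, as slopes to the right and down, at radius r is drawn at 1 + k1 r^2 times it, then the intrinsics apply), "extrinsics" (4x4, takes a point from camera to world coordinates); the wrist camera has in their place "tool_from_camera" (4x4, takes a point from camera to tool coordinates, whose origin is the TCP and whose axes are the tool frame's). Camera axes: x right, y down, z forward; pixel columns grow to the right and rows downward; lengths in m; the calibration is good to about 2 mm. A picture is of the moment at which its call begins: read the wrist's pose just before it.
- hand_in(): hands the job in, once; it reports no verdict.
The state is a dict: "t": time; "joint_pos": joint angles; "qvel": joint speeds; "joint_torque": joint torques, N m; "eef_pos": TCP position; "tool_rot": TCP orientation; "force": force on the tool from outside, world axes, zero at the start; "ft_torque": the same for the moment, N m; "width": finger opening in m.
Only numpy, scipy, OpenCV 4.12 (cv2) and the standard library are available. Lean on these libraries where they do the work, as an engineer would, in place of code of your own. Each camera call takes 0.05 s, during which the arm holds its last target.

### The job

A patient is due: flip open the blue cap in the slanted rack, draw the thermometer out of that tube and stand it probe down in the steel jar, setting it down rather than dropping it. Then press the blue cap shut again, and press shut the green cap that someone left standing open, so that all three tubes are fully closed against dust. Leave the grey cap shut throughout, keep the jar upright, and do not disturb the other things on the desk.

Things in the scene. Friction and masses are not known exactly. Their poses are not given: they have to be found in the camera images.
- rack: slanted white steel rack, 240 mm wide, 112 deep, 100 high, fixed, with three tubes in a row 70 mm apart in any order, leaning 35 degrees towards the robot. Origin: on the desk below the middle tube's mouth; x level to its back, y along the row, z up. Its upper sheet lies 42 mm below the mouths, measured along the tubes
- tube_blue: translucent tube with blue flip cap, 36 mm across, 116 long, fast in the rack. Origin: centre of its mouth, 116 mm over the desk. z up, x level to the rack's back, y along row and hinge. Tube axis out of the mouth: a = -sin35 x + cos35 z; across the mouth to the hinge: b = cos35 x + sin35 z. Holds the thermometer in a slot 14 (b) x 21 (y) mm, 110 deep
- tube_green: tube with green flip cap, else as tube_blue (same origin and axes), but empty
- tube_grey: tube with grey flip cap, else as tube_blue (same origin and axes), but empty
- cap_blue (a joint): blue cap's angle, rad: 0 shut (start), 1.65 open stop; turns about y at +21 mm b, +1 a from the mouth centre. Thimble 38 mm across, 27 tall, with a thumb tab in front: 22 wide (y), 6 thick, from 19 to 37 mm along -b, underside 1 mm above the mouth. Snap hinge: springs shut below 0.80, wide open above; needs about 2 N at the tab
- cap_green (a joint): green cap's angle, as cap_blue. Starts wide open: the cap then stands up behind the mouth, its top facing the rack's back (50 mm along b from the tube's axis), its tab pointing along a and ending 58 mm above the mouth
- cap_grey (a joint): grey cap's angle, as cap_blue. Starts shut and stays shut
- cap_blue_tab (a point): middle of the blue cap's thumb tab (moves with the cap)
- cap_green_tab (a point): middle of the green cap's thumb tab (moves with the cap)
- thermometer: white digital thermometer, 132 mm long, 30 g. Origin: tip of its steel probe; z towards the head. Head: last 52 mm, 18 wide (its y, along the row while stored), 11 thick (x), grey display; the stem tapers from 10 mm to the 5 mm probe. Stored under the cap, its probe is 110 mm deep in the tube and the head sticks out 22 mm
- thermometer_head (a point): centre of the end face of the thermometer's head, 132 mm from the probe tip
- jar: round stainless steel jar, loose, 0.35 kg, 90 mm high, 74 mm across the rim, 63 mm across inside, inner floor 6 mm above the desk. Origin: centre of its underside; z up
- stapler: red desk stapler, 120 x 30 x 38 mm, bystander; origin: centre of its underside
- sanitiser: hand sanitiser pump bottle with red pump, 61 x 73 x 181 mm, bystander; origin: centre of its underside
- tape_roll: roll of brown parcel tape lying flat, 92 x 90 x 48 mm, bystander; origin: centre of its underside
- mug: white mug, 79 x 114 x 89 mm, bystander; origin: centre of its underside
Not all that is in view belongs to the job. Leave any purple look-alike of the jar alone.

How it is judged:
On the way, in this order (a step that is already met when the one before it is completed fails the run):
1. the blue cap is flipped wide open (value of joint cap_blue above 1.3 rad), for 0.2 s.
2. the thermometer is drawn clear of its tube (height (world z) of thermometer above 0.125 m), for 0.1 s.
3. the thermometer stands in the jar, probe down and released (horizontal distance between thermometer and jar below 0.034 m and height (world z) of thermometer below 0.03 m and height (world z) of thermometer_head above 0.09 m and contact force between the fingers and thermometer below 0.05 N), for 0.3 s.
At the end, for the whole second after the job is handed in: All three caps are fully shut (each within 0.06 rad), the thermometer stands probe down in the upright jar (probe tip on the jar's floor, within 34 mm of its axis and below 30 mm; head above 90 mm) and is at rest (value of joint each of cap_blue, cap_green, cap_grey below 0.06 rad and horizontal distance between thermometer and jar below 0.034 m and height (world z) of thermometer below 0.03 m and height (world z) of thermometer_head above 0.09 m and linear speed of thermometer below 0.03 m/s and angle between jar's own z axis and vertical below 0.1 rad); the robot touches nothing.
It fails at once if the grey cap is lifted (over 0.4 rad) (value of joint cap_grey above 0.4 rad).
It fails at once if the thermometer is dropped (falls free of the fingers faster than 0.8 m/s) (linear speed of thermometer above 0.8 m/s and contact force between the fingers and thermometer below 0.05 N).
It fails at once if the jar is tipped by more than 0.5 rad (angle between jar's own z axis and vertical above 0.5 rad).
It fails at once if a bystander is moved by more than 30 mm (distance of any of stapler, sanitiser, tape_roll, mug from where it was at the start of the episode above 0.03 m).
It also fails if it takes over 72 s, if anything falls off the work surface, if the arm or the gripper's body presses on something with over 40 N, if the wrist force passes 120 N, or if a joint passes its speed limit or range.

## Working session

There is one attempt and no reset: what is moved stays moved. The work goes in short steps, Python scripts to look and compute and a tool call to move; the robot and the scene stay as the last step left them, time stands still between calls to the robot, and variables do not carry over. Pictures are saved under pics/ and viewed, and the job is handed in when it is done.

Besides the shell and the picture viewer there is one more tool, called after "Emit:" as name(argument=value, ...) on one line, values as JSON. apply_moves: Moves the arm, as the interface text tells. Shifts and turns lie within -1 to 1; 1 stands for 100 cm of shift or pi/4 rad of turn. Its arguments: {"type":"object","properties":{"linear":{"type":"array"},"twist":{"type":"array"},"grip":{"type":"number"},"squeeze":{"type":"number"}},"required":["linear","twist"]}

```bash
mkdir -p pics
cat > h.py <<'E'
import numpy as np, cv2
from scipy.spatial.transform import Rotation as R
from plant import get_obs, camera, hand_in, grip_point_offset
def snap(n,f):
    c=camera(n); cv2.imwrite('pics/'+f+'.png',c['color'][:,:,::-1]); np.save('pics/'+f+'.npy',c,allow_pickle=True); return c
def load(f): return np.load('pics/'+f+'.npy',allow_pickle=True).item()
def pts(c,u,v,T=None,z=None):
    u=np.atleast_1d(u).astype(float);v=np.atleast_1d(v).astype(float)
    K=c['mtx'];D=np.array([c['k1'],0,0,0,0.])
    p=cv2.undistortPoints(np.stack([u,v],-1)[:,None],K,D)[:,0]
    if z is None: z=c['range_z'][v.astype(int),u.astype(int)]
    P=np.c_[p*np.c_[z],z]
    T=c['extrinsics'] if T is None else T
    return P@T[:3,:3].T+T[:3,3]
E
python3 - <<'E'
from h import *
o=get_obs();print(o,grip_point_offset)
for n in['scene','top','wrist']:
    c=snap(n,n+'0');print(n,c['mtx'],c['k1'],c.get('extrinsics',c.get('tool_from_camera')))
E
```

```text
{'t': 0.0, 'joint_pos': array([-1.25780522e+00,  4.87321821e-02,  9.75664360e-02,  1.62198380e+00,
       -2.36356681e-05,  1.44302543e+00]), 'qvel': array([-1.43168109e-03,  9.52421694e-04, -2.36277074e-04,  3.29298295e-03,
       -7.76520001e-05, -4.45973217e-04]), 'joint_torque': array([ 2.26522025e-04, -3.38782918e+01,  3.20014966e+01,  2.03561748e-02,
       -2.02228694e-04, -2.38667774e-06]), 'eef_pos': array([ 0.2237846 , -0.47423562,  0.23011107]), 'tool_rot': array([-1.3845411 ,  0.88001498, -0.87701922]), 'force': array([ 0.2039429 , -0.12696828, -0.33299976]), 'ft_torque': array([ 0.04076792, -0.00569673,  0.02333532]), 'width': 0.085470277805498} 0.0187
scene [[500.83058069   0.         322.77249832]
 [  0.         500.83058069 199.65168039]
 [  0.           0.           1.        ]] -0.031549449244241204 [[-0.90485241 -0.3079302   0.29397468  0.10959371]
 [-0.42546749  0.6781226  -0.59927219  0.94539728]
 [-0.01481686 -0.66732955 -0.74461515  1.32307404]
 [ 0.          0.          0.          1.        ]]
top [[398.77050081   0.         322.1565691 ]
 [  0.         398.77050081 201.34925002]
 [  0.           0.           1.        ]] -0.017981763607476855 [[-0.01427311 -0.99182925  0.12677153  0.40695327]
 [-0.99989659  0.01393517 -0.00355228  0.0021222 ]
 [ 0.00175667 -0.12680912 -0.99192558  1.33615548]
 [ 0.          0.          0.          1.        ]]
wrist [[303.06229206   0.         324.62593905]
 [  0.         303.06229206 197.64341389]
 [  0.           0.           1.        ]] -0.05839896078128709 [[ 9.99999083e-01 -2.41703423e-04  1.33266475e-03 -7.43120779e-04]
 [-1.34832482e-03 -2.70792608e-01  9.62636767e-01 -1.42715968e-01]
 [ 1.28203161e-04 -9.62637681e-01 -2.70792685e-01  6.74945970e-02]
 [ 0.00000000e+00  0.00000000e+00  0.00000000e+00  1.00000000e+00]]
```

View pics/scene0.png

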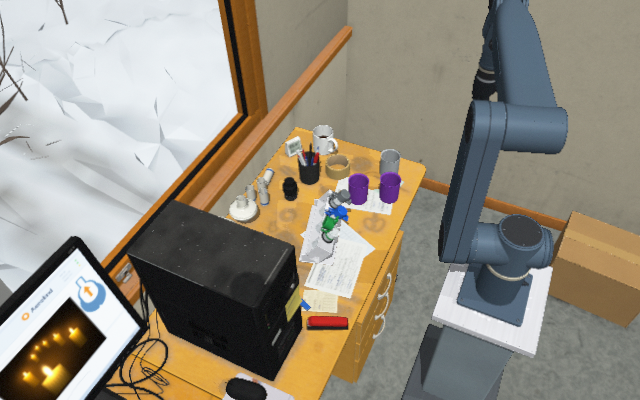

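View pics/top0.png

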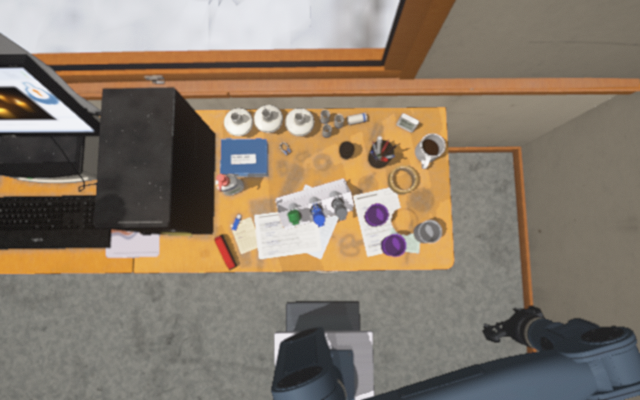

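Run:
```python
from h import *
o=get_obs();print(R.from_rotvec(o['tool_rot']).as_matrix().round(3))
c=load('top0');v,u=np.mgrid[0:400,0:640];v=v.ravel();u=u.ravel()
P=pts(c,u,v).reshape(400,640,3);np.save('pics/topP.npy',P)
print(P[100:300:20,260:420:20].round(3)[:, ::2])
```

```text
[[ 0.427 -0.001  0.904]
 [-0.904  0.002  0.427]
 [-0.002 -1.     0.   ]]
[[[ 0.938  0.21  -0.001]
  [ 0.937  0.07  -0.004]
  [ 0.937 -0.071 -0.008]
  [ 0.941 -0.214 -0.023]]

 [[ 0.842  0.199  0.067]
  [ 0.828  0.065  0.105]
  [ 0.859 -0.068  0.008]
  [ 0.86  -0.208 -0.001]]

 [[ 0.778  0.2    0.056]
  [ 0.792  0.071 -0.   ]
  [ 0.79  -0.067 -0.001]
  [ 0.75  -0.184  0.135]]

 [[ 0.709  0.199  0.06 ]
  [ 0.722  0.071 -0.   ]
  [ 0.719 -0.066  0.001]
  [ 0.702 -0.193  0.067]]

 [[ 0.654  0.208 -0.002]
  [ 0.652  0.072  0.   ]
  [ 0.649 -0.064  0.006]
  [ 0.649 -0.201 -0.002]]

 [[ 0.585  0.207  0.003]
  [ 0.578  0.07   0.04 ]
  [ 0.569 -0.058  0.096]
  [ 0.58  -0.199 -0.005]]

 [[ 0.518  0.207 -0.   ]
  [ 0.506  0.066  0.118]
  [ 0.506 -0.057  0.101]
  [ 0.512 -0.196  0.002]]

 [[ 0.451  0.207 -0.003]
  [ 0.449  0.073 -0.003]
  [ 0.447 -0.06   0.003]
  [ 0.445 -0.193  0.004]]

 [[ 0.384  0.206 -0.001]
  [ 0.383  0.074 -0.003]
  [ 0.381 -0.059 -0.002]
  [ 0.379 -0.192 -0.004]]

 [[ 0.27   0.321 -0.751]
  [ 0.267  0.115 -0.753]
  [ 0.265 -0.091 -0.744]
  [ 0.262 -0.296 -0.738]]]
```

Run:
```python
import cv2
a=cv2.imread('pics/top0.png')[150:280,210:460];cv2.imwrite('pics/t0c.png',cv2.resize(a,None,fx=3.2,fy=3.2,interpolation=cv2.INTER_CUBIC))
a=cv2.imread('pics/scene0.png')[120:270,230:430];cv2.imwrite('pics/s0c.png',cv2.resize(a,None,fx=4,fy=4,interpolation=cv2.INTER_CUBIC))
```

```text
(no output)
```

View pics/t0c.png

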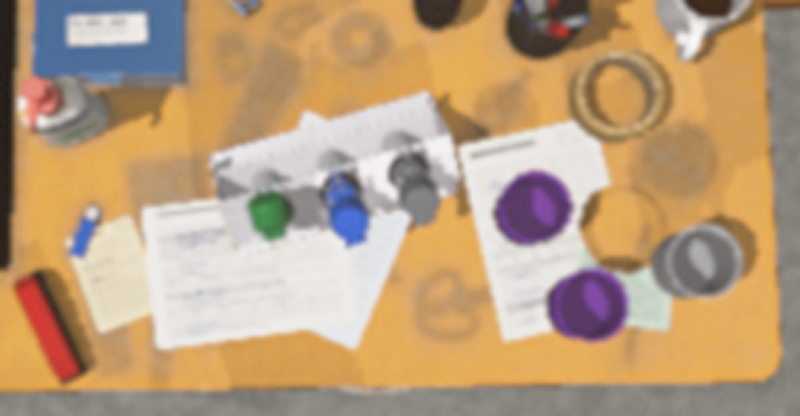

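View pics/s0c.png

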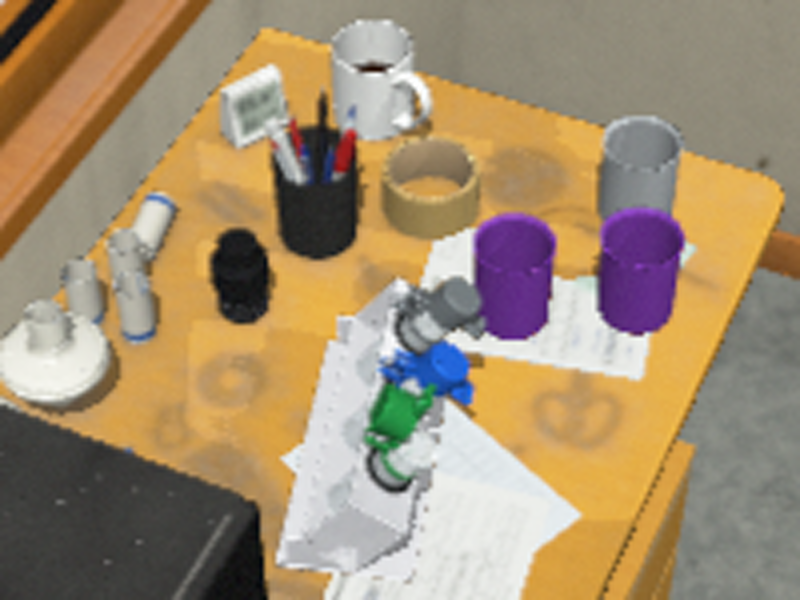

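View pics/wrist0.png

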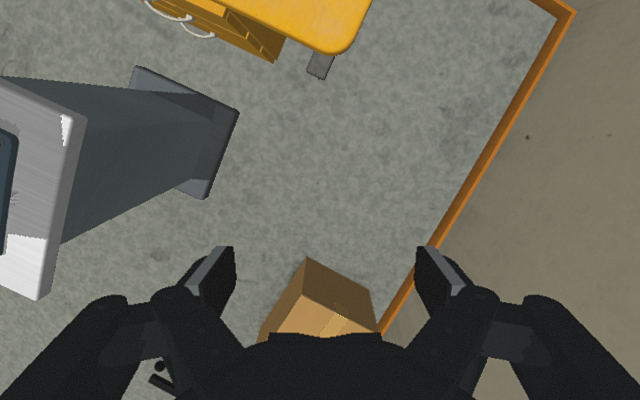

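```bash
cat > fit.py <<'E'
from h import *
from scipy.optimize import least_squares
s35,c35=np.sin(np.radians(35)),np.cos(np.radians(35))
def axes(yaw):
    x=np.array([np.cos(yaw),np.sin(yaw),0]);y=np.array([-x[1],x[0],0]);z=np.array([0,0,1.])
    return x,y,-s35*x+c35*z,c35*x+s35*z   # x,y,a,b
def capsdf(q):  # q: (a,b,y) local shut; thimble cylinder + tab
    a,b,y=q.T
    r=np.hypot(b,y)-.019; h=np.abs(a-.0145)-.0135
    d1=np.maximum(r,h); d1=np.where((r>0)&(h>0),np.hypot(r,h),d1)
    e=np.stack([np.abs(a-.004)-.003,np.abs(b+.028)-.009,np.abs(y)-.011]);
    d2=np.where(e.max(0)>0,np.linalg.norm(np.maximum(e,0),axis=0),e.max(0))
    return np.minimum(d1,d2)
def loc(P,o,yaw):
    x,y,a,b=axes(yaw); d=P-o; return np.c_[d@a,d@b,d@y]
def cloud(c,T,x0,x1,y0,y1):
    v,u=np.mgrid[0:400,0:640];v=v.ravel();u=u.ravel()
    P=pts(c,u,v,T); col=c['color'].reshape(-1,3).astype(int)
    m=(c['range_z'].ravel()>0)&(P[:,0]>x0)&(P[:,0]<x1)&(P[:,1]>y0)&(P[:,1]<y1)&(P[:,2]>.02)&(P[:,2]<.25)
    return P[m],col[m],np.c_[u,v][m]
E
python3 - <<'E'
from fit import *
out=[]
for n in['top0','scene0']:
    P,c,_=cloud(load(n),None,.42,.62,-.2,.25)
    bl=(c[:,2]>c[:,0]+60)&(c[:,2]>c[:,1]+40); g=(c[:,1]>c[:,0]+40)&(c[:,1]>c[:,2]+20)
    gr=(np.ptp(c,axis=1)<20)&(c.max(1)<150)&(P[:,2]>.10)
    for k,m in zip('blue green grey'.split(),(bl,g,gr)): print(n,k,m.sum(),P[m].mean(0).round(3),P[m].min(0).round(3),P[m].max(0).round(3))
    out.append((P[bl],P[gr]))
PB=np.vstack([o[0] for o in out]);PG=np.vstack([o[1] for o in out])
for B,G,l in((PB,PG,'both'),(*out[0],'top'),(*out[1],'scene')):
    def f(p):
        o=np.array([p[0],p[1],.116]);y=axes(p[2])[1]
        return np.r_[capsdf(loc(B,o,p[2])),capsdf(loc(G,o-.07*y,p[2]))]
    r=least_squares(f,[.52,-.0,.26],loss='soft_l1',f_scale=.002);print(l,r.x,np.median(abs(f(r.x))))
jp,c,uv=cloud(load('top0'),None,.4,.56,-.42,-.26)
print(len(jp),jp[jp[:,2]>.08].mean(0),np.ptp(jp[jp[:,2]>.08],axis=0))
E
```

```text
top0 blue 158 [0.513 0.011 0.135] [ 0.488 -0.007  0.1  ] [0.543 0.03  0.149]
top0 green 103 [0.511 0.083 0.169] [0.492 0.07  0.157] [0.53  0.099 0.182]
top0 grey 212 [ 0.536 -0.044  0.135] [ 0.503 -0.074  0.1  ] [0.574 0.1   0.164]
scene0 blue 201 [0.514 0.015 0.132] [ 0.485 -0.031  0.086] [0.56  0.069 0.181]
scene0 green 187 [0.512 0.089 0.156] [0.488 0.024 0.074] [0.535 0.106 0.186]
scene0 grey 208 [ 0.534 -0.046  0.129] [ 0.491 -0.074  0.1  ] [0.576 0.096 0.153]
both [0.51955848 0.01139529 0.29584923] 0.0025034223905363983
top [0.51853832 0.01447631 0.29722301] 0.0023661325104167913
scene [0.51999889 0.01104768 0.29994591] 0.002981290129060581
314 [ 0.46516537 -0.33887098  0.08784873] [0.08955747 0.11320649 0.01426954]
```

```bash
cat >> fit.py <<'E'
def Rt(yaw,tilt=35.,flip=False):
    # tool y = pointing; tilt deg from vertical-down toward +x(yaw)
    x,y,_,_=axes(yaw); t=np.radians(tilt)
    ty=np.sin(t)*x-np.cos(t)*np.array([0,0,1.]); tx=-y; 
    return np.c_[tx,ty,np.cross(tx,ty)]
def mv(p,Rm,o=None):
    o=o or get_obs(); R0=R.from_rotvec(o['tool_rot']).as_matrix()
    l=R0.T@(np.array(p)-o['eef_pos']); w=R.from_matrix(R0.T@Rm).as_rotvec()/(np.pi/4)
    n=max(np.linalg.norm(l)/.05,np.linalg.norm(w)*45/8.59)
    print('lin',l.round(4),'tw',w.round(3),'rows',round(n,1))
def st():
    o=get_obs();print('t',round(o['t'],2),'p',o['eef_pos'].round(4),'F',o['force'].round(2),'w',round(o['width'],4),'j',o['joint_pos'].round(2))
    return o
E
python3 - <<'E'
from fit import *
jp=[]
for n in['top0','scene0']:
    c=load(n);P,col,uv=cloud(c,None,.40,.56,-.43,-.26)
    m=(np.ptp(col,axis=1)<25)&(P[:,2]>.07)&(P[:,2]<.1)
    q=P[m];print(n,len(q),q.min(0),q.max(0));
    f=lambda p:np.minimum(abs(np.hypot(q[:,0]-p[0],q[:,1]-p[1])-.037),abs(np.hypot(q[:,0]-p[0],q[:,1]-p[1])-.0315))
    r=least_squares(f,[.47,-.345],loss='soft_l1',f_scale=.002);print(r.x,np.median(f(r.x)))
mv([.40,-.2,.30],Rt(.297,0)); mv([.432,-.015,.247],Rt(.297,35))
E
```

```text
top0 140 [ 0.41329681 -0.37382767  0.07011539] [ 0.50270673 -0.26062118  0.09453244]
[ 0.46638137 -0.33622532] 0.000913453688189618
scene0 196 [ 0.43162787 -0.37982702  0.07017968] [ 0.50312947 -0.29725621  0.09845372]
[ 0.46791326 -0.33627357] 0.0013527505106319896
lin [-0.1731 -0.0693  0.2764] tw [-0.     0.183 -0.002] rows 6.7
lin [-0.3267 -0.016   0.3842] tw [ 0.776  0.177 -0.058] rows 10.1
```

Emit:
apply_moves(linear=[[-0.17, -0.07, 0.27], [-0.17, -0.07, 0.27], [-0.17, -0.07, 0.27], [-0.17, -0.07, 0.27], [-0.17, -0.07, 0.27]], twist=[[0, 0.18, 0], [0, 0.18, 0], [0, 0.18, 0], [0, 0.18, 0], [0, 0.18, 0]])

```text
t: 0.65
eef_pos: [0.3559, -0.2672, 0.285]
tool_rot: [-1.336, 0.986, -0.986]
force: [1.4, -0.3, -0.7]
width: 0.0852
```

Run:
```python
from fit import *
st();mv([.42,-.02,.27],Rt(.297,35))
```

```text
t 0.65 p [ 0.3559 -0.2672  0.285 ] F [ 1.38 -0.33 -0.72] w 0.0852 j [-0.8  -0.14  0.03  1.74  0.    2.05]
lin [-0.2174  0.015   0.134 ] tw [ 0.778  0.002 -0.001] rows 5.1
```

Emit:
apply_moves(linear=[[-0.217, 0.015, 0.134], [-0.217, 0.015, 0.134], [-0.217, 0.015, 0.134], [-0.217, 0.015, 0.134], [-0.217, 0.015, 0.134]], twist=[[0.78, 0, 0], [0.78, 0, 0], [0.78, 0, 0], [0.78, 0, 0], [0.78, 0, 0]])

```text
t: 1.15
eef_pos: [0.4153, -0.0284, 0.2647]
tool_rot: [-0.818, 0.617, -1.174]
force: [0.7, -1.0, -0.9]
width: 0.0854
```

Run:
```python
from fit import *
o=st();mv([.42,-.02,.27],Rt(.297,35))
np.save('pics/w1o.npy',o,allow_pickle=True)
snap('wrist','w1')
```

```text
t 1.15 p [ 0.4153 -0.0284  0.2647] F [ 0.66 -1.02 -0.91] w 0.0854 j [-0.59 -0.82 -0.59  1.39  0.46  2.37]
lin [-0.0067 -0.0004  0.0086] tw [ 0.001 -0.013  0.   ] rows 0.2
```

View pics/w1.png

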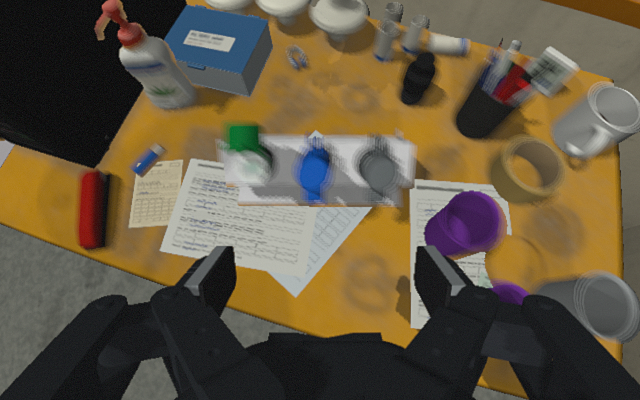

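Run:
```python
from fit import *
camera('top');camera('top')
o=st()
np.save('pics/w2o.npy',o,allow_pickle=True)
c=snap('wrist','w2')
a=cv2.imread('pics/w2.png')[90:240,190:450];cv2.imwrite('pics/w2c.png',cv2.resize(a,None,fx=3,fy=3,interpolation=cv2.INTER_CUBIC))
T=np.eye(4);T[:3,:3]=R.from_rotvec(o['tool_rot']).as_matrix();T[:3,3]=o['eef_pos'];T=T@c['tool_from_camera']
P,c,_=cloud(c,T,.42,.65,-.2,.25)
bl=(c[:,2]>c[:,0]+60)&(c[:,2]>c[:,1]+40); g=(c[:,1]>c[:,0]+40)&(c[:,1]>c[:,2]+20)
gr=(np.ptp(c,axis=1)<20)&(c.max(1)<150)&(P[:,2]>.12)&(P[:,1]<-.02)
B,G,N=P[bl],P[gr],P[g]
print(len(B),len(G),len(N))
def rot(q,th):
    a,b,y=q.T; A=a-.001;Bb=b-.021
    # world->cap frame: inverse rotation (cap rotates -b -> +a)
    return np.c_[.001+A*np.cos(th)+Bb*np.sin(th), .021+Bb*np.cos(th)-A*np.sin(th), y]
def f(p):
    o=np.array([p[0],p[1],.116+p[3]]);y=axes(p[2])[1]
    return np.r_[capsdf(loc(B,o,p[2])),capsdf(loc(G,o-.07*y,p[2])),capsdf(rot(loc(N,o+.07*y,p[2]),1.65))]
r=least_squares(f,[.52,-.0,.26,0],loss='soft_l1',f_scale=.002);print(r.x,np.median(abs(f(r.x))))
r=least_squares(lambda p:f(np.r_[p,0]),[.52,-.0,.26],loss='soft_l1',f_scale=.002);print(r.x,np.median(abs(f(np.r_[r.x,0]))))
```

```text
t 1.3 p [ 0.4172 -0.0229  0.2694] F [-0.03 -1.88  0.42] w 0.0854 j [-0.57 -0.82 -0.58  1.39  0.46  2.36]
1429 1416 959
[0.5203085  0.01184271 0.2693791  0.00141342] 0.0008345433358929507
[0.51872111 0.01132043 0.27285835] 0.0008150203588463446
```

View pics/w2c.png

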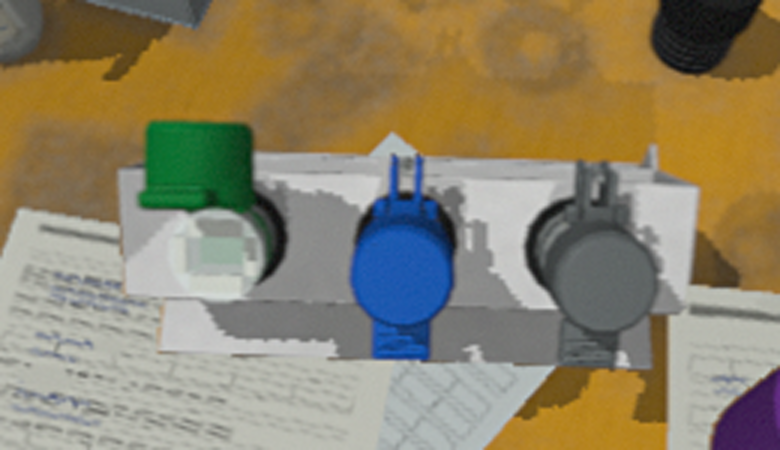

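```bash
cat >> fit.py <<'E'
O=np.array([.5193,.0116,.1168]);YAW=.272
def W(b,a,y=0):
    _,Y,A,B=axes(YAW); return O+(b*B+a*A+y*Y)/1000
def now():
    o=st(); q=loc(o['eef_pos'][None],O,YAW)[0]*1000; print('a,b,y',q.round(1))
def go(b,a,y=0,tilt=35.): mv(W(b,a,y),Rt(YAW,tilt))
E
python3 - <<'E'
from fit import *
now();go(-31,45)
E
```

```text
t 1.35 p [ 0.4176 -0.0253  0.27  ] F [ 0.23 -0.95 -0.25] w 0.0856 j [-0.58 -0.82 -0.58  1.39  0.46  2.36]
a,b,y [187.3  -0.5  -8.2]
lin [-0.0065  0.1424 -0.0306] tw [-0.002  0.035 -0.023] rows 2.9
```

Emit:
apply_moves(linear=[[-0.007, 0.142, -0.031], [-0.007, 0.142, -0.031], [-0.007, 0.142, -0.031], [-0.007, 0.142, -0.031], [-0.007, 0.142, -0.031]], twist=[[0, 0.035, -0.02], [0, 0.035, -0.02], [0, 0.035, -0.02], [0, 0.035, -0.02], [0, 0.035, -0.02]], grip=55)

```text
t: 1.85
eef_pos: [0.4691, -0.0052, 0.1346]
tool_rot: [-0.814, 0.628, -1.195]
force: [-0.1, 0.6, 0.6]
width: 0.0473
```

Run:
```python
from fit import *
now();go(-31,-11)
c=camera('scene');now();c=snap('wrist','w3');now();snap('scene','s3')
a=cv2.imread('pics/s3.png')[120:270,230:430];cv2.imwrite('pics/s3c.png',cv2.resize(a,None,fx=4,fy=4,interpolation=cv2.INTER_CUBIC))
```

```text
t 1.85 p [ 0.4691 -0.0052  0.1346] F [-0.12  0.63  0.61] w 0.0473 j [-0.41 -0.76 -0.83  1.    0.37  2.57]
a,b,y [ 44.9 -33.1  -2.7]
lin [-0.0027  0.0559  0.0022] tw [ 0.002 -0.01  -0.001] rows 1.1
t 1.9 p [ 0.4708 -0.006   0.1383] F [-0.41  0.64  1.8 ] w 0.0473 j [-0.41 -0.76 -0.82  1.    0.37  2.57]
a,b,y [ 47.1 -29.8  -3.9]
t 1.95 p [ 0.4717 -0.0064  0.1404] F [ 0.1  -0.64  0.69] w 0.0473 j [-0.41 -0.76 -0.82  1.    0.37  2.57]
a,b,y [ 48.4 -28.   -4.5]
```

View pics/w3.png

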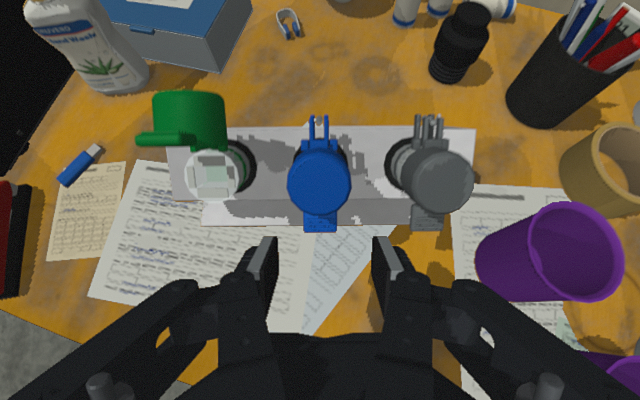

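View pics/s3c.png

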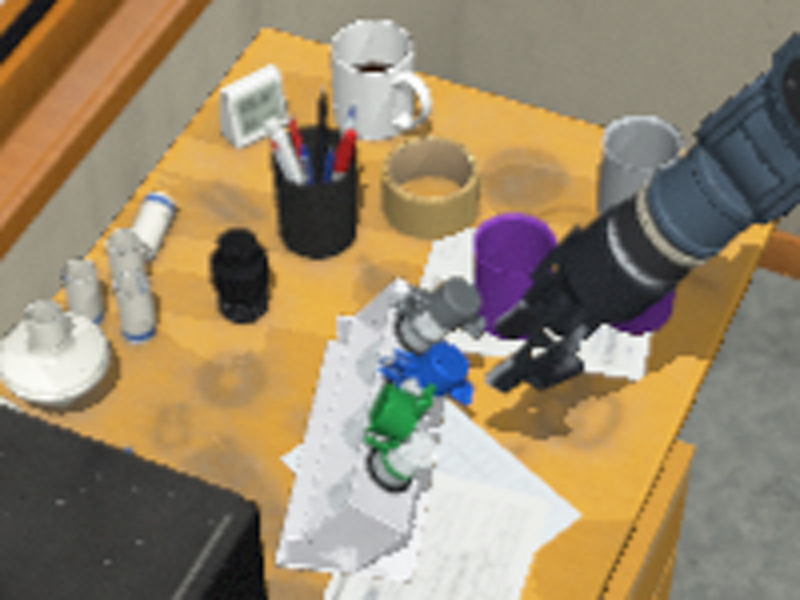

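```bash
cat >> fit.py <<'E'
def rot(q,th):
    a,b,y=q.T; A=a-.001;Bb=b-.021
    return np.c_[.001+A*np.cos(th)+Bb*np.sin(th), .021+Bb*np.cos(th)-A*np.sin(th), y]
def refit(fn,thb=0,thg=1.65,green=True):
    o=get_obs();c=snap('wrist',fn)
    T=np.eye(4);T[:3,:3]=R.from_rotvec(o['tool_rot']).as_matrix();T[:3,3]=o['eef_pos'];T=T@c['tool_from_camera']
    P,c,_=cloud(c,T,.42,.65,-.2,.25)
    bl=(c[:,2]>c[:,0]+60)&(c[:,2]>c[:,1]+40); g=(c[:,1]>c[:,0]+40)&(c[:,1]>c[:,2]+20)
    q=loc(P,O,YAW)
    gr=(np.ptp(c,axis=1)<20)&(c.max(1)<150)&(np.hypot(q[:,1],q[:,2]+.07)<.03)&(q[:,0]>.005)
    B,G,N=P[bl],P[gr],P[g]; print(len(B),len(G),len(N))
    def f(p,k=None):
        o=np.array([p[0],p[1],.116+p[3]]);y=axes(p[2])[1]
        e=[capsdf(rot(loc(B,o,p[2]),thb)),capsdf(loc(G,o-.07*y,p[2])),capsdf(rot(loc(N,o+.07*y,p[2]),thg))]
        return np.concatenate(e) if k is None else np.median(abs(e[k]))
    r=least_squares(f,[*O[:2],YAW,0],loss='soft_l1',f_scale=.001);print(r.x.round(4),[round(f(r.x,k)*1e3,2) for k in range(3)])
E
python3 - <<'E'
from fit import *
for i in range(3): camera('top')
now();camera('top');now();refit('w4');go(-31,-11)
E
```

```text
t 2.15 p [ 0.4714 -0.0056  0.1402] F [-0.69  0.32 -0.72] w 0.0467 j [-0.4  -0.76 -0.82  1.    0.37  2.57]
a,b,y [ 48.3 -28.2  -3.7]
t 2.2 p [ 0.4711 -0.0053  0.1394] F [ 0.31 -0.3   0.04] w 0.047 j [-0.4  -0.76 -0.82  1.    0.37  2.57]
a,b,y [ 47.8 -28.8  -3.3]
4388 11980 3803
[ 0.4932  0.0111 -0.1906  0.0283] [np.float64(12.32), np.float64(41.68), np.float64(7.41)]
lin [-0.003   0.0583 -0.0018] tw [-0.006 -0.006  0.003] rows 1.2
```

```bash
sed -i 's/(q\[:,0\]>.005)/(q[:,0]>.005)\&(q[:,0]<.033)/; s/bl=(c\[:,2\]>c\[:,0\]+60)&(c\[:,2\]>c\[:,1\]+40); g=(c\[:,1\]>c\[:,0\]+40)&(c\[:,1\]>c\[:,2\]+20)\n    q/&/' fit.py
sed -i 's/B,G,N=P\[bl\],P\[gr\],P\[g\]; print/bl\&=np.linalg.norm(q,axis=1)<.075; g\&=np.linalg.norm(q-[0,0,.07],axis=1)<.09; B,G,N=P[bl],P[gr],P[g]; print/' fit.py
python3 - <<'E'
from fit import *
now();refit('w4');now();go(-31,-11)
E
```

```text
t 2.25 p [ 0.4707 -0.005   0.1386] F [-0.17 -0.33 -0.61] w 0.0473 j [-0.4  -0.76 -0.82  1.    0.37  2.57]
a,b,y [ 47.3 -29.5  -2.9]
4405 4076 3847
[5.182e-01 1.120e-02 2.639e-01 1.000e-04] [np.float64(0.63), np.float64(0.49), np.float64(0.52)]
t 2.3 p [ 0.4704 -0.0047  0.138 ] F [ 0.13 -0.41 -0.53] w 0.0469 j [-0.4  -0.76 -0.83  1.    0.37  2.57]
a,b,y [ 46.9 -30.   -2.5]
lin [-0.0026  0.0579 -0.0012] tw [-0.005 -0.006  0.002] rows 1.2
```

```bash
sed -i 's/^O=.*/O=np.array([.5185,.0113,.1162]);YAW=.265/' fit.py
python3 - <<'E'
from fit import *
now();go(-31,-11)
E
```

```text
t 2.3 p [ 0.4704 -0.0047  0.138 ] F [ 0.13 -0.41 -0.53] w 0.0469 j [-0.4  -0.76 -0.83  1.    0.37  2.57]
a,b,y [ 46.9 -29.   -2.8]
lin [-0.0027  0.0579 -0.0022] tw [-0.005  0.001 -0.003] rows 1.2
```

Emit:
apply_moves(linear=[[-0.003, 0.03, -0.002], [-0.003, 0.058, -0.002], [-0.003, 0.058, -0.002], [-0.003, 0.058, -0.002], [-0.003, 0.058, -0.002]], twist=[[0, 0, 0], [0, 0, 0], [0, 0, 0], [0, 0, 0], [0, 0, 0]])

```text
t: 2.8
eef_pos: [0.5001, 0.007, 0.0893]
tool_rot: [-0.812, 0.621, -1.196]
force: [-0.3, 0.1, -0.1]
width: 0.0471
```

Run:
```python
from fit import *
now();go(-31,-11)
c=camera('scene');now();c=snap('wrist','w5');now();go(-31,-11)
```

```text
t 2.8 p [0.5001 0.007  0.0893] F [-0.33  0.1  -0.12] w 0.0471 j [-0.33 -0.64 -0.87  0.82  0.33  2.63]
a,b,y [-11.2 -30.9   0.6]
lin [ 0.0006 -0.0002 -0.0001] tw [-0.005  0.002 -0.004] rows 0.0
t 2.85 p [0.5003 0.0068 0.0897] F [-0.74  0.08  0.4 ] w 0.0473 j [-0.33 -0.64 -0.87  0.82  0.33  2.63]
a,b,y [-11.  -30.6   0.5]
t 2.9 p [0.5003 0.0068 0.0898] F [-1.27  0.27 -0.24] w 0.0472 j [-0.33 -0.64 -0.87  0.82  0.33  2.63]
a,b,y [-10.9 -30.5   0.4]
lin [ 0.0004  0.0001 -0.0005] tw [-0.006  0.002 -0.003] rows 0.0
```

View pics/w5.png

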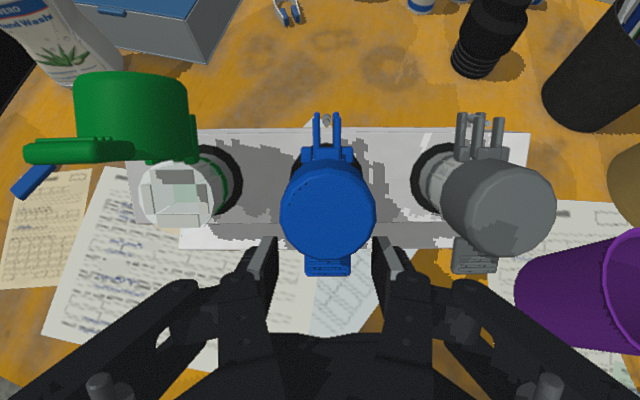

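Emit:
apply_moves(linear=[[0, 0, 0], [0, 0, 0], [0, 0, 0], [0, 0, 0], [0, 0, 0]], twist=[[0, 0, 0], [0, 0, 0], [0, 0, 0], [0, 0, 0], [0, 0, 0]], grip=5, squeeze=25)

```text
t: 3.4
eef_pos: [0.5002, 0.0059, 0.0888]
tool_rot: [-0.814, 0.621, -1.198]
force: [-3.0, -4.6, 3.3]
width: 0.0215
```

Run:
```python
from fit import *
now()
c=snap('wrist','w6')
# arc
for th in (0.25,.5,.75,1.0,1.25):
    rel=lambda t:np.array([-49*np.cos(t)+3*np.sin(t),49*np.sin(t)+3*np.cos(t)])
    print(th,(rel(th)-rel(0)).round(1))
```

```text
t 3.4 p [0.5002 0.0059 0.0888] F [-2.98 -4.61  3.34] w 0.0215 j [-0.33 -0.64 -0.87  0.82  0.33  2.63]
a,b,y [-11.5 -31.4  -0.4]
0.25 [ 2.3 12. ]
0.5 [ 7.4 23.1]
0.75 [15.2 32.6]
1.0 [25.  39.9]
1.25 [36.4 44.4]
```

View pics/w6.png

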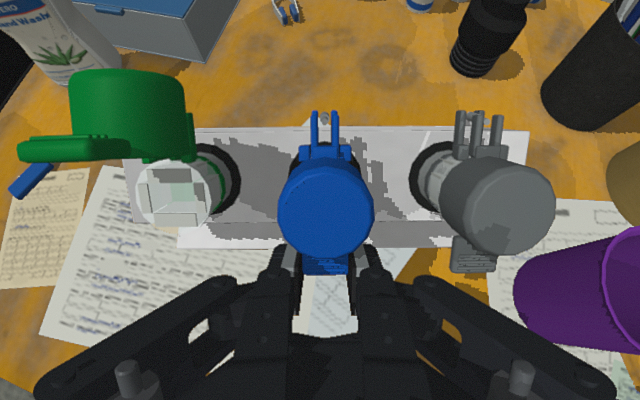

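Emit:
apply_moves(linear=[[0, -0.006, 0.001], [0, -0.012, 0.002], [0, -0.0175, 0.0045], [0, -0.023, 0.0075], [0, -0.0275, 0.011]], twist=[[0, 0, 0], [0, 0, 0], [0, 0, 0], [0, 0, 0], [0, 0, 0]])

```text
t: 3.95
eef_pos: [0.4918, 0.0037, 0.1143]
tool_rot: [-0.817, 0.627, -1.198]
force: [3.4, -5.6, -6.2]
width: 0.0213
```

Run:
```python
from fit import *
now()
c=snap('wrist','w7')
```

```text
t 3.95 p [0.4918 0.0037 0.1143] F [ 3.44 -5.59 -6.24] w 0.0213 j [-0.35 -0.68 -0.83  0.9   0.33  2.62]
a,b,y [ 14.4 -23.9  -0.4]
```

View pics/w7.png

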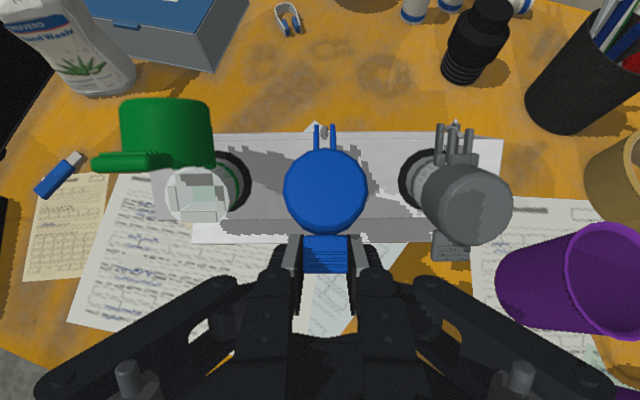

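Emit:
apply_moves(linear=[[0, -0.005, 0.004], [0, -0.009, 0.009], [0, -0.0125, 0.014], [0, -0.015, 0.0195], [0, -0.017, 0.0255]], twist=[[0, 0, 0], [0, 0, 0], [0, 0, 0], [0, 0, 0], [0, 0, 0]])

```text
t: 4.5
eef_pos: [0.4997, 0.0059, 0.1403]
tool_rot: [-0.823, 0.635, -1.198]
force: [-14.3, -10.4, 2.4]
width: 0.0211
```

Run:
```python
from fit import *
now()
c=snap('wrist','w8')
```

```text
t 4.5 p [0.4997 0.0059 0.1403] F [-14.28 -10.37   2.39] w 0.0211 j [-0.33 -0.65 -0.76  0.94  0.32  2.64]
a,b,y [31.  -2.2 -0.3]
```

View pics/w8.png

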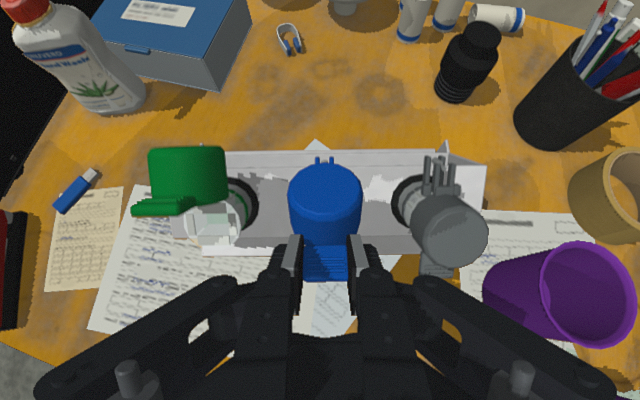

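Emit:
apply_moves(linear=[[0, 0, 0], [0, 0, 0], [0, 0, 0], [0, -0.02, 0], [0, -0.04, -0.01]], twist=[[0, 0, 0], [0, 0, 0], [0, 0, 0], [0, 0, 0], [0, 0, 0]], grip=60)

```text
t: 5.05
eef_pos: [0.4735, 0.0008, 0.1724]
tool_rot: [-0.812, 0.623, -1.192]
force: [-0.3, -0.4, 1.2]
width: 0.0512
```

Run:
```python
from fit import *
now()
c=snap('wrist','w9')
```

```text
t 5.05 p [0.4735 0.0008 0.1724] F [-0.31 -0.38  1.18] w 0.0512 j [-0.38 -0.75 -0.75  1.06  0.36  2.58]
a,b,y [72.5 -5.6  1.6]
```

View pics/w9.png

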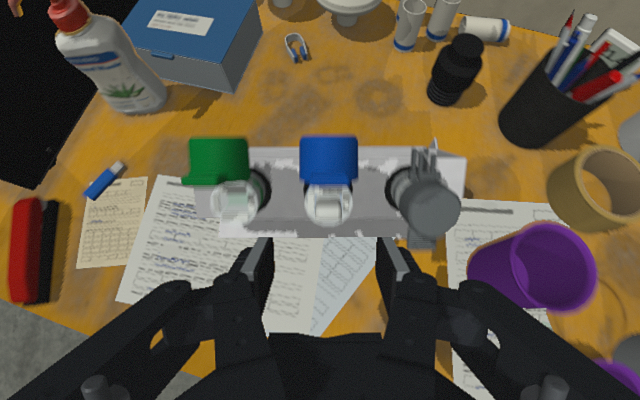

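Run:
```python
from fit import *
for i in range(4): camera('top')
refit('w10',thb=1.65);now();go(-1,4)
a=cv2.imread('pics/w10.png')[110:260,170:480];cv2.imwrite('pics/w10c.png',cv2.resize(a,None,fx=2.5,fy=2.5,interpolation=cv2.INTER_CUBIC))
```

```text
2647 3021 2702
[ 5.184e-01  1.110e-02  2.611e-01 -3.000e-04] [np.float64(0.44), np.float64(0.51), np.float64(0.43)]
t 5.35 p [4.737e-01 3.000e-04 1.712e-01] F [0.31 0.39 0.07] w 0.0513 j [-0.38 -0.75 -0.75  1.06  0.36  2.58]
a,b,y [71.5 -6.3  1.1]
lin [0.0015 0.0675 0.0052] tw [-0.002  0.001 -0.006] rows 1.4
```

View pics/w10c.png

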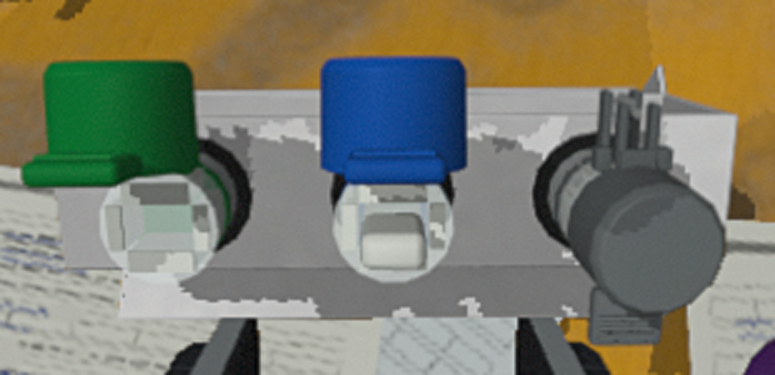

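Emit:
apply_moves(linear=[[0.001, 0.02, 0.005], [0.001, 0.04, 0.005], [0.001, 0.055, 0.005], [0.001, 0.067, 0.005], [0.001, 0.067, 0.005]], twist=[[0, 0, 0], [0, 0, 0], [0, 0, 0], [0, 0, 0], [0, 0, 0]])

```text
t: 5.85
eef_pos: [0.5136, 0.0117, 0.1162]
tool_rot: [-0.815, 0.629, -1.19]
force: [-0.6, 0.4, -0.8]
width: 0.0514
```

Run:
```python
from fit import *
for i in range(3): camera('top')
c=snap('wrist','w11');now();go(-1,4)
```

```text
t 6.05 p [0.5151 0.0104 0.1205] F [ 0.55 -0.33 -0.18] w 0.0513 j [-0.31 -0.61 -0.79  0.86  0.32  2.65]
a,b,y [ 5.5 -0.4  0. ]
lin [ 0.      0.0015 -0.0006] tw [-0.003  0.001 -0.005] rows 0.0
```

View pics/w11.png

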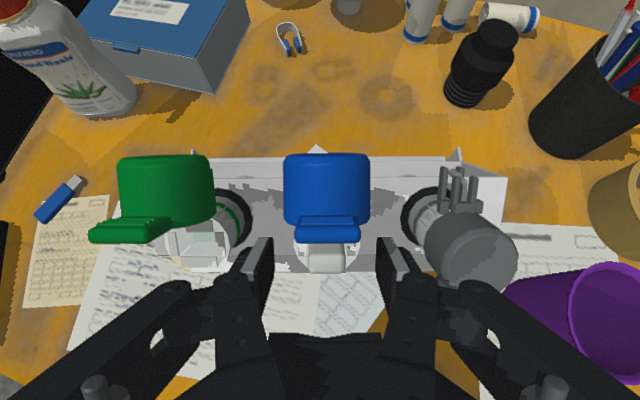

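Emit:
apply_moves(linear=[[0, 0.0015, 0], [0, 0.0015, 0], [0, 0.0015, 0], [0, 0.0015, 0], [0, 0.0015, 0]], twist=[[0, 0, 0], [0, 0, 0], [0, 0, 0], [0, 0, 0], [0, 0, 0]], grip=0, squeeze=40)

```text
t: 6.55
eef_pos: [0.516, 0.0106, 0.1193]
tool_rot: [-0.812, 0.623, -1.195]
force: [-1.2, -0.2, 1.3]
width: 0.0165
```

Run:
```python
from fit import *
for i in range(1): camera('top')
c=snap('wrist','w12');now();go(-1,4)
```

```text
t 6.65 p [0.516  0.0106 0.1193] F [-1.02  0.24  1.72] w 0.0168 j [-0.31 -0.61 -0.79  0.86  0.32  2.66]
a,b,y [ 4.  -0.4  0. ]
lin [ 0.      0.     -0.0006] tw [-0.003  0.001 -0.005] rows 0.0
```

View pics/w12.png

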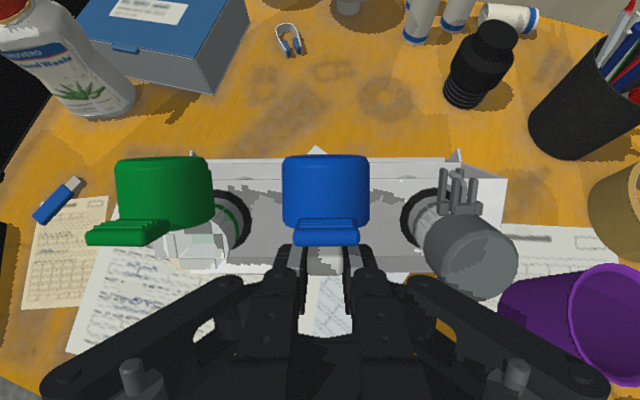

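Emit:
apply_moves(linear=[[0, -0.01, 0], [0, -0.025, 0], [0, -0.045, 0], [0, -0.065, 0], [0, -0.085, 0]], twist=[[0, 0, 0], [0, 0, 0], [0, 0, 0], [0, 0, 0], [0, 0, 0]])

```text
t: 7.15
eef_pos: [0.4676, -0.0026, 0.1886]
tool_rot: [-0.814, 0.625, -1.195]
force: [-0.6, -0.5, -0.2]
width: 0.0169
```

Run:
```python
from fit import *
now();go(-1,147);c=snap('scene','s13')
a=cv2.imread('pics/s13.png')[70:270,230:480];cv2.imwrite('pics/s13c.png',cv2.resize(a,None,fx=3,fy=3,interpolation=cv2.INTER_CUBIC))
```

```text
t 7.15 p [ 0.4676 -0.0026  0.1886] F [-0.58 -0.48 -0.22] w 0.0169 j [-0.4  -0.76 -0.72  1.11  0.37  2.57]
a,b,y [89.6 -1.7 -0.1]
lin [-0.0003 -0.0574  0.0007] tw [-0.001  0.    -0.005] rows 1.1
```

View pics/s13c.png

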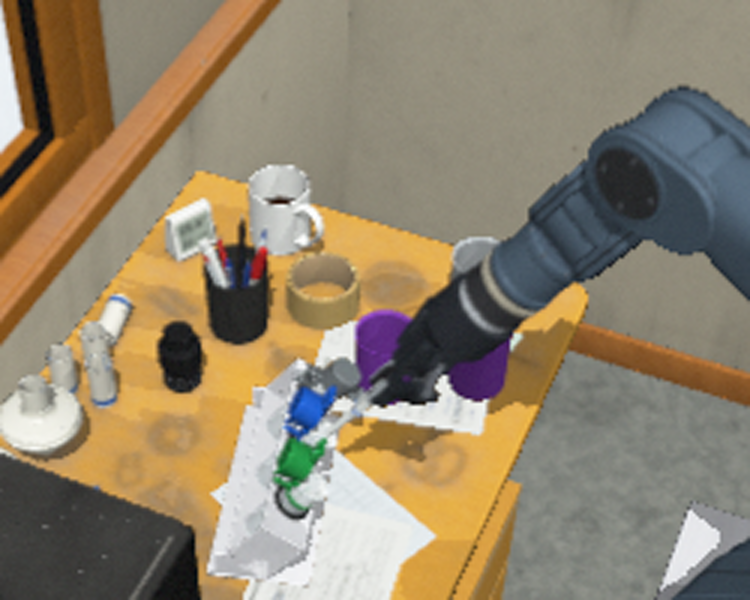

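Emit:
apply_moves(linear=[[0, -0.03, 0], [0, -0.06, 0], [0, -0.085, 0], [0, -0.085, 0], [0, -0.085, 0]], twist=[[0, 0, 0], [0, 0, 0], [0, 0, 0], [0, 0, 0], [0, 0, 0]])

```text
t: 7.7
eef_pos: [0.4218, -0.0161, 0.2578]
tool_rot: [-0.813, 0.623, -1.196]
force: [0.5, 0.3, -0.8]
width: 0.0167
```

Run:
```python
from fit import *
camera('top');camera('top');now();c=snap('wrist','w14');
o=get_obs()
print('probe est',o['eef_pos']+R.from_rotvec(o['tool_rot']).apply([0,.114,0]))
```

```text
t 7.8 p [ 0.4213 -0.0154  0.2559] F [ 0.55  0.31 -1.23] w 0.017 j [-0.52 -0.84 -0.62  1.34  0.42  2.45]
a,b,y [172.2  -2.4  -0.3]
probe est [0.48414462 0.0025961  0.1622951 ]
```

View pics/w14.png

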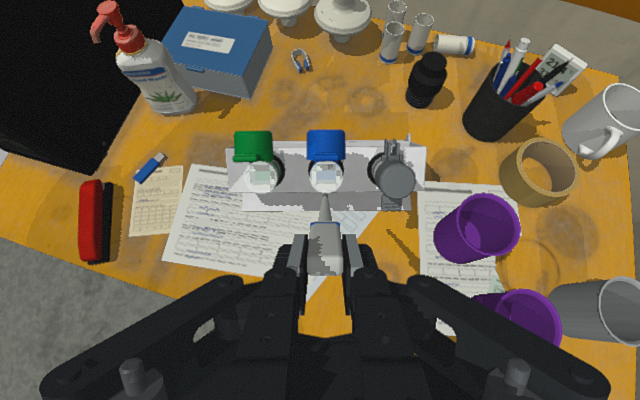

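Run:
```python
from fit import *
mv([.43,-.19,.27],Rt(YAW,0))
```

```text
lin [ 0.1708 -0.0342 -0.0224] tw [-0.777  0.002 -0.008] rows 4.1
```

Emit:
apply_moves(linear=[[0.02, -0.02, -0.01], [0.06, -0.034, -0.022], [0.1, -0.034, -0.022], [0.14, -0.034, -0.022], [0.171, -0.034, -0.022]], twist=[[-0.15, 0, 0], [-0.32, 0, 0], [-0.48, 0, 0], [-0.64, 0, 0], [-0.78, 0, 0]])

```text
t: 8.35
eef_pos: [0.4318, -0.1923, 0.2711]
tool_rot: [-1.327, 1.015, -1.005]
force: [0.1, 0.1, 1.0]
width: 0.0166
```

Run:
```python
from fit import *
for i in range(5): camera('top')
st()
o=get_obs();c=snap('wrist','w15');st();
mv([.467,-.337,.26],Rt(YAW,0))
```

```text
t 8.6 p [ 0.4305 -0.1896  0.2708] F [-0.42  0.46  0.96] w 0.0166 j [-0.56 -0.07  0.06  1.71  0.    2.31]
t 8.65 p [ 0.4302 -0.1895  0.2723] F [-0.21  0.54  0.06] w 0.017 j [-0.56 -0.08  0.06  1.71  0.    2.31]
lin [ 0.152   0.0117 -0.0037] tw [-0.     0.005 -0.005] rows 3.1
```

View pics/w15.png

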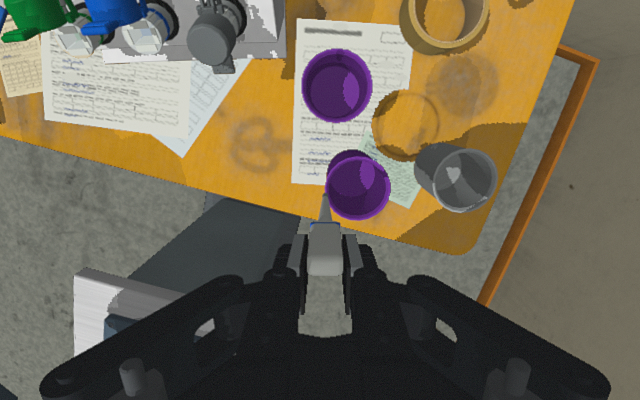

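Steel jar at about (455,180), visible in full; refine its position from this view.

```bash
cat >> fit.py <<'E'
def jarfit(c,o):
    T=np.eye(4);T[:3,:3]=R.from_rotvec(o['tool_rot']).as_matrix();T[:3,3]=o['eef_pos'];T=T@c['tool_from_camera']
    P,col,uv=cloud(c,T,.40,.54,-.42,-.26)
    m=(np.ptp(col,axis=1)<30)&(P[:,2]>.084)&(P[:,2]<.097)
    q=P[m]
    f=lambda p:np.maximum(np.hypot(q[:,0]-p[0],q[:,1]-p[1])-.037,0)+np.maximum(.0315-np.hypot(q[:,0]-p[0],q[:,1]-p[1]),0)
    r=least_squares(f,[.467,-.337],loss='soft_l1',f_scale=.001)
    print('jar',len(q),r.x.round(4),np.percentile(f(r.x),[50,80]).round(4),q.mean(0).round(3),q.min(0).round(3),q.max(0).round(3))
E
python3 - <<'E'
from fit import *
o=get_obs();c=snap('wrist','w16');jarfit(c,o)
E
```

```text
jar 969 [ 0.4669 -0.3379] [0. 0.] [ 0.467 -0.345  0.089] [ 0.427 -0.375  0.084] [ 0.503 -0.263  0.092]
```

```bash
cat >> fit.py <<'E'
J=np.array([.467,-.338,0])
def jar(z,off=-.005,tilt=12.):
    Rm=Rt(YAW,tilt); x=axes(YAW)[0]; tip=J+off*x+[0,0,z]; mv(tip-.114*Rm[:,1],Rm)
def tip():
    o=st(); t=o['eef_pos']+R.from_rotvec(o['tool_rot']).apply([0,.114,0]); print('tip-jar',(t-J).round(4))
E
python3 - <<'E'
from fit import *
tip();jar(.14)
E
```

```text
t 8.7 p [ 0.4301 -0.1895  0.2733] F [-0.93 -0.59 -0.23] w 0.0165 j [-0.56 -0.08  0.06  1.71  0.    2.31]
tip-jar [-0.0368  0.1488  0.1593]
lin [ 0.1529  0.0214 -0.0325] tw [ 0.265  0.004 -0.003] rows 3.2
```

Emit:
apply_moves(linear=[[0.04, 0.005, -0.01], [0.08, 0.01, -0.02], [0.12, 0.015, -0.032], [0.153, 0.021, -0.032], [0.153, 0.021, -0.032]], twist=[[0.07, 0, 0], [0.15, 0, 0], [0.22, 0, 0], [0.27, 0, 0], [0.27, 0, 0]])

```text
t: 9.2
eef_pos: [0.4385, -0.3491, 0.2513]
tool_rot: [-1.147, 0.879, -1.09]
force: [0.5, 0.5, -0.5]
width: 0.0167
```

Run:
```python
from fit import *
for i in range(5): camera('top')
tip();jar(.03)
c=snap('wrist','w17')
```

```text
t 9.45 p [ 0.4405 -0.3451  0.2529] F [-0.02 -0.18 -0.98] w 0.0168 j [-0.9   0.02  0.1   1.56  0.2   1.98]
tip-jar [-0.0033 -0.0006  0.1415]
lin [ 0.0002  0.1086 -0.0248] tw [-0.005  0.005 -0.002] rows 2.2
```

View pics/w17.png

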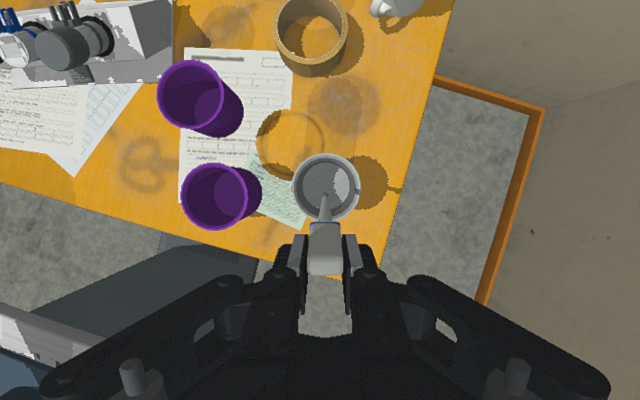

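Emit:
apply_moves(linear=[[0, 0.022, -0.005], [0, 0.044, -0.01], [0, 0.066, -0.015], [0, 0.088, -0.02], [0, 0.108, -0.025]], twist=[[0, 0, 0], [0, 0, 0], [0, 0, 0], [0, 0, 0], [0, 0, 0]])

```text
t: 10.0
eef_pos: [0.439, -0.3453, 0.1399]
tool_rot: [-1.149, 0.877, -1.082]
force: [-0.7, -0.7, 0.0]
width: 0.0169
```

Run:
```python
from fit import *
for i in range(4): camera('top')
tip();jar(.004)
c=snap('wrist','w18');snap('scene','s18')
a=cv2.imread('pics/s18.png')[70:270,300:520];cv2.imwrite('pics/s18c.png',cv2.resize(a,None,fx=3,fy=3,interpolation=cv2.INTER_CUBIC))
```

```text
t 10.2 p [ 0.4389 -0.3457  0.1408] F [-0.94 -0.28  0.45] w 0.0166 j [-0.9   0.02 -0.13  1.35  0.2   1.98]
tip-jar [-0.005  -0.001   0.0293]
lin [ 0.      0.0248 -0.0049] tw [-0.004  0.005 -0.005] rows 0.5
```

View pics/w18.png

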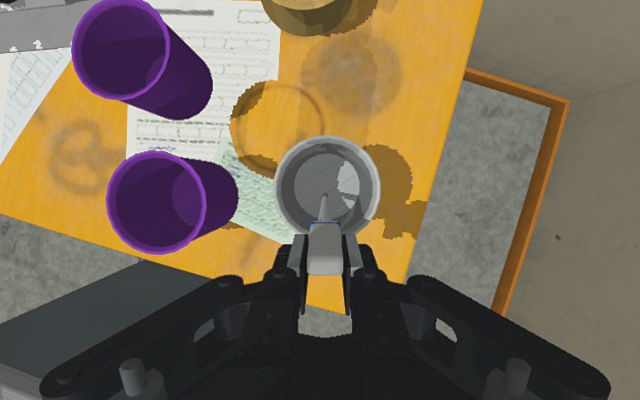

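View pics/s18c.png

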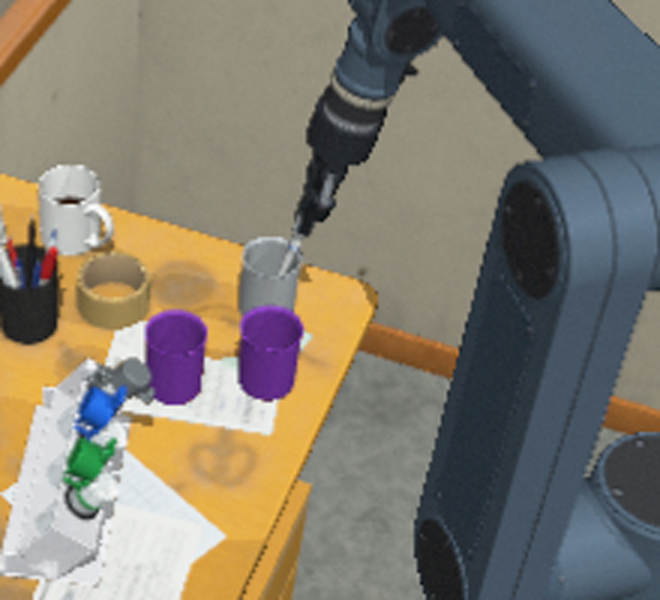

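Emit:
apply_moves(linear=[[0, 0.006, -0.001], [0, 0.012, -0.0025], [0, 0.016, -0.0035], [0, 0.019, -0.004], [0, 0.019, -0.004]], twist=[[0, 0, 0], [0, 0, 0], [0, 0, 0], [0, 0, 0], [0, 0, 0]])

```text
t: 10.8
eef_pos: [0.4382, -0.3461, 0.1199]
tool_rot: [-1.147, 0.88, -1.082]
force: [0.1, 0.0, -0.9]
width: 0.0171
```

Emit:
apply_moves(linear=[[0, 0.001, 0], [0, 0.002, 0], [0, 0.002, 0]], twist=[[0, 0, 0], [0, 0, 0], [0, 0, 0]])

```text
t: 11.1
eef_pos: [0.4391, -0.3464, 0.1189]
tool_rot: [-1.148, 0.878, -1.083]
force: [1.1, -0.7, -0.7]
width: 0.0168
```

Run:
```python
from fit import *
for i in range(2): camera('top')
tip()
```

```text
t 11.2 p [ 0.4391 -0.3465  0.119 ] F [ 0.93 -0.47 -0.44] w 0.0168 j [-0.9   0.03 -0.16  1.3   0.2   1.98]
tip-jar [-0.0048 -0.0018  0.0076]
```

Probe about 1–2 mm over the floor; a little more, watching force.

Emit:
apply_moves(linear=[[0, 0.001, 0], [0, 0.002, 0], [0, 0.002, 0], [0, 0.002, 0]], twist=[[0, 0, 0], [0, 0, 0], [0, 0, 0], [0, 0, 0]])

```text
t: 11.6
eef_pos: [0.4398, -0.3468, 0.1183]
tool_rot: [-1.148, 0.877, -1.085]
force: [-1.9, 1.1, 5.6]
width: 0.0167
```

Run:
```python
from fit import *
tip();camera('top')
tip()
```

```text
t 11.6 p [ 0.4398 -0.3468  0.1183] F [-1.93  1.07  5.6 ] w 0.0167 j [-0.9   0.03 -0.16  1.3   0.2   1.98]
tip-jar [-0.004  -0.0023  0.0068]
t 11.65 p [ 0.4398 -0.3468  0.1182] F [-2.28 -0.26  5.67] w 0.0164 j [-0.9   0.03 -0.16  1.3   0.2   1.98]
tip-jar [-0.004  -0.0023  0.0068]
```

Emit:
apply_moves(linear=[[0, -0.0005, 0], [0, -0.0005, 0], [0, -0.0005, 0], [0, -0.0005, 0], [0, -0.0005, 0]], twist=[[0, 0, 0], [0, 0, 0], [0, 0, 0], [0, 0, 0], [0, 0, 0]], grip=50)

```text
t: 12.15
eef_pos: [0.4392, -0.3461, 0.117]
tool_rot: [-1.148, 0.879, -1.083]
force: [-0.1, 0.0, 0.4]
width: 0.0423
```

Run:
```python
from fit import *
tip();snap('wrist','w19')
```

```text
t 12.15 p [ 0.4392 -0.3461  0.117 ] F [-0.14  0.01  0.41] w 0.0423 j [-0.9   0.03 -0.16  1.3   0.2   1.98]
tip-jar [-0.0048 -0.0014  0.0056]
```

View pics/w19.png

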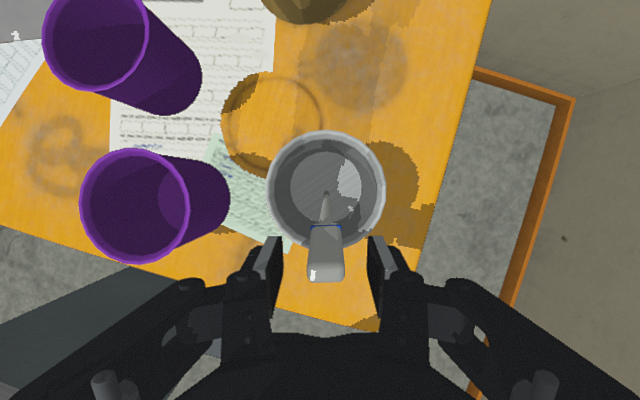

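Emit:
apply_moves(linear=[[0, -0.01, 0], [0, -0.03, 0], [0, -0.06, 0], [0, -0.1, 0], [0, -0.14, 0]], twist=[[0, 0, 0], [0, 0, 0], [0, 0, 0], [0, 0, 0], [0, 0, 0]])

```text
t: 12.7
eef_pos: [0.4105, -0.3542, 0.256]
tool_rot: [-1.148, 0.878, -1.083]
force: [1.6, -1.2, 0.3]
width: 0.0429
```

Run:
```python
from fit import *
tip();snap('wrist','w20');o=get_obs()
mv([.40,-.15,.30],Rt(YAW,15))
print(W(75,45),W(75,110))
```

```text
t 12.7 p [ 0.4105 -0.3542  0.256 ] F [ 1.59 -1.16  0.32] w 0.0429 j [-0.95 -0.01  0.08  1.59  0.2   1.93]
tip-jar [-0.0335 -0.0095  0.1445]
lin [-0.2025 -0.027   0.0505] tw [0.058 0.005 0.011] rows 4.2
[0.55288187 0.02063064 0.19608007] [0.51690084 0.01086602 0.24932496]
```

View pics/w20.png

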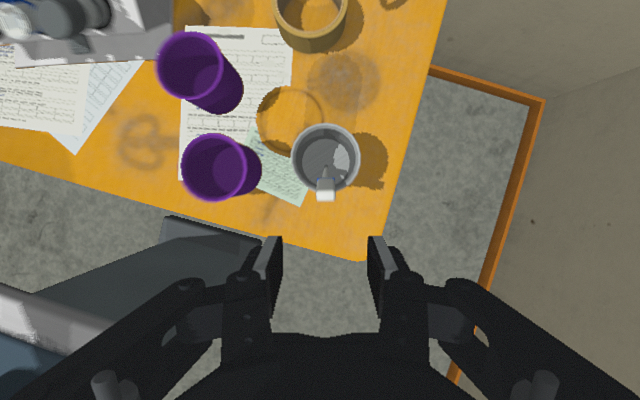

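Run:
```python
from fit import *
mv([.44,-.17,.29],Rt(YAW,25))
```

```text
lin [-0.1727 -0.0098  0.0808] tw [0.28  0.006 0.011] rows 3.8
```

Emit:
apply_moves(linear=[[-0.04, -0.01, 0.02], [-0.08, -0.01, 0.04], [-0.13, -0.01, 0.06], [-0.173, -0.01, 0.08], [-0.173, -0.01, 0.08]], twist=[[0.08, 0, 0], [0.16, 0, 0], [0.24, 0, 0], [0.28, 0, 0], [0.28, 0, 0]], grip=0)

```text
t: 13.25
eef_pos: [0.4381, -0.163, 0.2832]
tool_rot: [-0.964, 0.734, -1.147]
force: [-0.3, -1.6, 1.2]
width: 0.0
```

Run:
```python
from fit import *
for i in range(3): camera('top')
now();go(78,100)
```

```text
t 13.4 p [ 0.4388 -0.1679  0.2822] F [-0.2   0.08  0.13] w -0.0002 j [-0.76 -0.41 -0.26  1.49  0.37  2.16]
a,b,y [ 207.    -6.2 -152. ]
lin [-0.1515  0.0907  0.1024] tw [ 0.227  0.003 -0.003] rows 4.1
```

Emit:
apply_moves(linear=[[-0.04, 0.01, 0.03], [-0.08, 0.03, 0.055], [-0.12, 0.06, 0.08], [-0.151, 0.09, 0.102], [-0.151, 0.09, 0.102]], twist=[[0.07, 0, 0], [0.14, 0, 0], [0.2, 0, 0], [0.23, 0, 0], [0.23, 0, 0]])

```text
t: 13.9
eef_pos: [0.5235, 0.0164, 0.2385]
tool_rot: [-0.816, 0.627, -1.187]
force: [-0.4, -0.6, -1.1]
width: 0.0003
```

Run:
```python
from fit import *
for i in range(3): camera('top')
now();go(78,38);snap('wrist','w21')
```

```text
t 14.05 p [0.5246 0.0119 0.2425] F [ 0.55 -1.18 -0.  ] w -0.0001 j [-0.3  -0.58 -0.53  1.09  0.31  2.67]
a,b,y [100.   77.4  -1. ]
lin [-0.0008  0.062   0.0006] tw [-0.     0.001 -0.005] rows 1.2
```

View pics/w21.png

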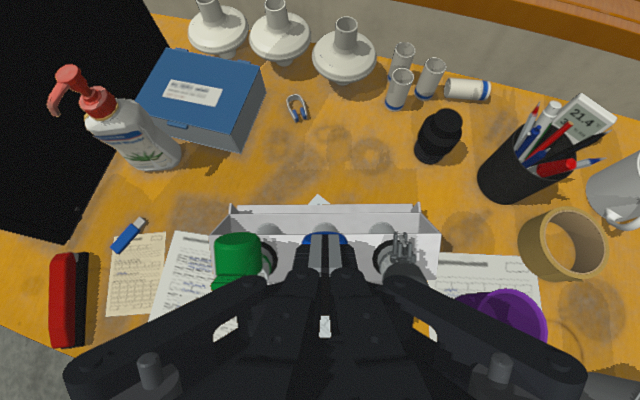

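Emit:
apply_moves(linear=[[0, 0.025, 0], [0, 0.05, 0], [0, 0.062, 0], [0, 0.062, 0], [0, 0.062, 0]], twist=[[0, 0, 0], [0, 0, 0], [0, 0, 0], [0, 0, 0], [0, 0, 0]])

```text
t: 14.6
eef_pos: [0.559, 0.0209, 0.193]
tool_rot: [-0.812, 0.624, -1.196]
force: [0.8, 0.1, 0.8]
width: -0.0001
```

Emit:
apply_moves(linear=[[0, 0, -0.01], [0, 0, -0.02], [0, 0, -0.028], [0, 0, -0.036], [0, 0, -0.044]], twist=[[0, 0, 0], [0, 0, 0], [0, 0, 0], [0, 0, 0], [0, 0, 0]])

```text
t: 15.1
eef_pos: [0.5252, 0.0128, 0.1698]
tool_rot: [-0.809, 0.617, -1.196]
force: [-2.1, 1.1, 9.2]
width: -0.0001
```

Run:
```python
from fit import *
now();snap('scene','s22');snap('wrist','w22')
a=cv2.imread('pics/s22.png')[100:270,230:430];cv2.imwrite('pics/s22c.png',cv2.resize(a,None,fx=3.5,fy=3.5,interpolation=cv2.INTER_CUBIC))
```

```text
t 15.1 p [0.5252 0.0128 0.1698] F [-2.07  1.14  9.16] w -0.0001 j [-0.3  -0.6  -0.68  0.94  0.32  2.67]
a,b,y [40.  36.4 -0.3]
```

View pics/s22c.png

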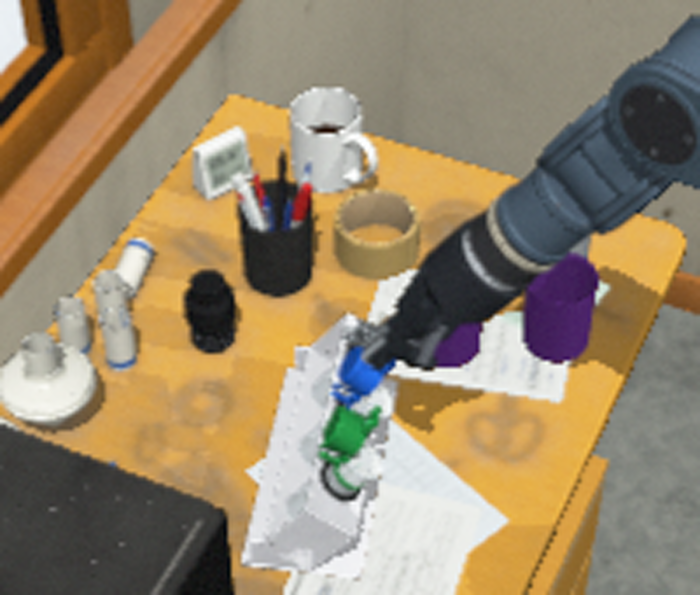

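View pics/w22.png

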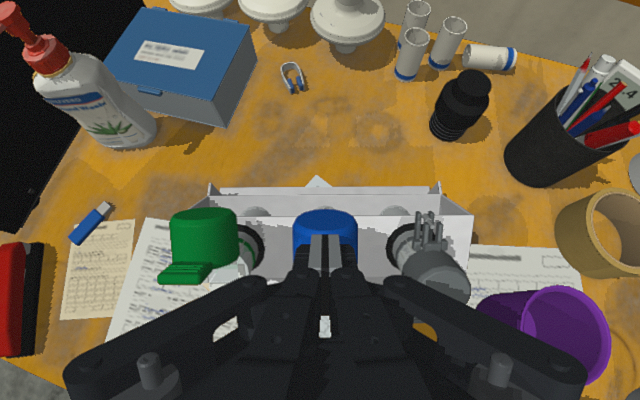

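Emit:
apply_moves(linear=[[0, -0.001, -0.008], [0, -0.001, -0.016], [0, -0.001, -0.024], [0, -0.001, -0.032], [0, -0.001, -0.04]], twist=[[0, 0, 0], [0, 0, 0], [0, 0, 0], [0, 0, 0], [0, 0, 0]])

```text
t: 15.7
eef_pos: [0.4931, 0.0035, 0.1497]
tool_rot: [-0.81, 0.616, -1.198]
force: [-2.3, -1.0, 1.7]
width: -0.0001
```

Run:
```python
from fit import *
now();camera('top');snap('wrist','w23');now();go(-5,29)
```

```text
t 15.7 p [0.4931 0.0035 0.1497] F [-2.31 -1.02  1.66] w -0.0001 j [-0.35 -0.7  -0.78  0.97  0.34  2.61]
a,b,y [42.7 -2.5 -0.9]
t 15.8 p [0.4896 0.0028 0.1435] F [-6.95 -3.6   0.78] w -0.0001 j [-0.35 -0.69 -0.78  0.97  0.34  2.61]
a,b,y [39.6 -9.  -0.6]
lin [-0.0006  0.0106  0.004 ] tw [ 0.003 -0.001 -0.002] rows 0.2
```

View pics/w23.png

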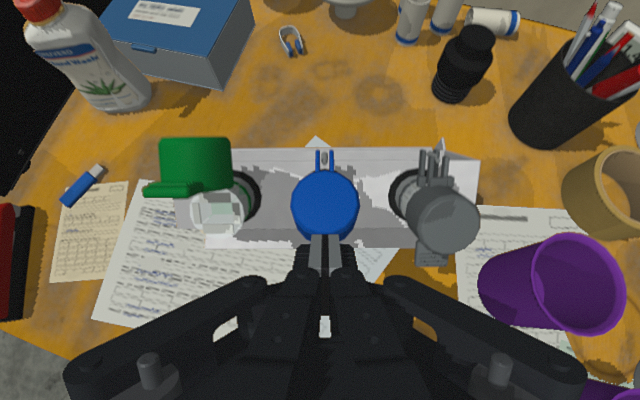

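Run:
```python
from fit import *
for i in range(4): camera('top')
now();go(-3,36);go(-3,24)
```

```text
t 16.0 p [0.4887 0.0026 0.1414] F [-7.77 -3.66  1.15] w -0.0001 j [-0.35 -0.69 -0.78  0.97  0.34  2.62]
a,b,y [ 38.4 -11.   -0.6]
lin [-0.0006  0.0024  0.008 ] tw [ 0.008 -0.003 -0.002] rows 0.2
lin [-0.0006  0.0144  0.0081] tw [ 0.008 -0.003 -0.002] rows 0.3
```

```bash
cat >> fit.py <<'E'
def capang(fn,thg=None):
    o=get_obs();c=snap('wrist',fn)
    T=np.eye(4);T[:3,:3]=R.from_rotvec(o['tool_rot']).as_matrix();T[:3,3]=o['eef_pos'];T=T@c['tool_from_camera']
    P,c,_=cloud(c,T,.42,.65,-.2,.25); q=loc(P,O,YAW)
    M={'blue':((c[:,2]>c[:,0]+60)&(c[:,2]>c[:,1]+40)&(np.linalg.norm(q,axis=1)<.08),0),
     'green':((c[:,1]>c[:,0]+40)&(c[:,1]>c[:,2]+20)&(np.linalg.norm(q-[0,0,.07],axis=1)<.09),.07),
     'grey':((np.ptp(c,axis=1)<20)&(c.max(1)<150)&(np.hypot(q[:,1],q[:,2]+.07)<.045)&(q[:,0]>.005)&(q[:,0]<.033),-.07)}
    for k,(m,y) in M.items():
        if m.sum()<30: print(k,'few');continue
        qq=q[m]-[0,0,y]
        g=np.arange(-.05,1.75,.01); e=[]
        for t in g:
            e.append(np.mean(np.minimum(abs(capsdf(rot(qq,t))),.005)))
        i=int(np.argmin(e)); print(k,m.sum(),'theta',round(g[i],2),'err mm',round(e[i]*1e3,2))
E
python3 - <<'E'
from fit import *
capang('w24')
E
```

```text
blue 3977 theta 0.46 err mm 0.84
green 4218 theta 1.66 err mm 0.62
grey 4574 theta 0.0 err mm 0.6
```

Emit:
apply_moves(linear=[[0, -0.01, 0], [0, -0.02, 0], [0, -0.02, 0.005], [0, -0.02, 0.005], [0, -0.02, 0.005]], twist=[[0, 0, 0], [0, 0, 0], [0, 0, 0], [0, 0, 0], [0, 0, 0]])

```text
t: 16.55
eef_pos: [0.4849, 0.002, 0.1644]
tool_rot: [-0.813, 0.623, -1.195]
force: [-0.3, -0.5, 0.3]
width: -0.0002
```

Run:
```python
from fit import *
for i in range(2): camera('top')
now();capang('w25');go(-6,32)
```

```text
t 16.65 p [0.4846 0.0022 0.1635] F [ 0.48  0.21 -0.51] w 0.0001 j [-0.36 -0.71 -0.75  1.02  0.35  2.6 ]
a,b,y [58.9 -1.6  0.1]
blue 2918 theta 0.02 err mm 1.17
green 3183 theta 1.66 err mm 0.59
grey 3545 theta 0.0 err mm 0.62
lin [ 0.0002  0.0269 -0.0043] tw [-0.001  0.001 -0.006] rows 0.5
```

Emit:
apply_moves(linear=[[0, 0.015, -0.004], [0, 0.026, -0.004], [0, 0.029, -0.004], [0, 0.032, -0.004], [0, 0.032, -0.004]], twist=[[0, 0, 0], [0, 0, 0], [0, 0, 0], [0, 0, 0], [0, 0, 0]])

```text
t: 17.2
eef_pos: [0.4979, 0.0062, 0.1352]
tool_rot: [-0.815, 0.627, -1.194]
force: [-8.9, -0.0, 4.5]
width: 0.0004
```

Emit:
apply_moves(linear=[[0, 0.001, 0], [0, 0.002, 0], [0, 0.002, 0]], twist=[[0, 0, 0], [0, 0, 0], [0, 0, 0]])

```text
t: 17.5
eef_pos: [0.498, 0.0062, 0.1349]
tool_rot: [-0.816, 0.628, -1.194]
force: [-24.6, -2.7, 16.5]
width: -0.0
```

Run:
```python
from fit import *
now();capang('w26')
```

```text
t 17.5 p [0.498  0.0062 0.1349] F [-24.62  -2.75  16.49] w -0.0 j [-0.34 -0.66 -0.78  0.93  0.33  2.63]
a,b,y [27.4 -6.6  0.4]
blue 3437 theta 0.0 err mm 1.29
green 4972 theta 1.66 err mm 0.62
grey 5127 theta 0.0 err mm 0.57
```

Emit:
apply_moves(linear=[[0, -0.02, 0], [0, -0.05, 0], [0, -0.08, 0], [-0.035, -0.08, 0.04], [-0.07, -0.08, 0.085]], twist=[[0, 0, 0], [0, 0, 0], [0, 0, 0], [0, 0, 0], [0, 0, 0]])

```text
t: 18.05
eef_pos: [0.5012, 0.0688, 0.2465]
tool_rot: [-0.808, 0.625, -1.205]
force: [1.3, -1.4, 0.4]
width: 0.0
```

Run:
```python
from fit import *
for i in range(3): camera('top')
now();go(78,40,70)
```

```text
t 18.2 p [0.5012 0.0747 0.2471] F [ 0.4  -0.5  -0.23] w 0.0001 j [-0.13 -0.67 -0.58  1.09  0.23  2.81]
a,b,y [107.3  75.   65.7]
lin [-0.0038  0.0674  0.0026] tw [-0.008  0.009 -0.008] rows 1.4
```

Emit:
apply_moves(linear=[[-0.004, 0.025, 0.003], [-0.004, 0.05, 0.003], [-0.004, 0.067, 0.003], [-0.004, 0.067, 0.003], [-0.004, 0.067, 0.003]], twist=[[0, 0, 0], [0, 0, 0], [0, 0, 0], [0, 0, 0], [0, 0, 0]])

```text
t: 18.7
eef_pos: [0.5376, 0.0862, 0.1896]
tool_rot: [-0.814, 0.626, -1.195]
force: [-0.8, 0.8, -0.0]
width: 0.0002
```

Emit:
apply_moves(linear=[[0, 0, -0.01], [0, 0, -0.02], [0, 0, -0.028], [0, 0, -0.036], [0, 0, -0.044]], twist=[[0, 0, 0], [0, 0, 0], [0, 0, 0], [0, 0, 0], [0, 0, 0]])

```text
t: 19.2
eef_pos: [0.5057, 0.0775, 0.1696]
tool_rot: [-0.807, 0.616, -1.197]
force: [0.7, 1.2, 9.5]
width: -0.0001
```

Run:
```python
from fit import *
now()
```

```text
t 19.2 p [0.5057 0.0775 0.1696] F [0.68 1.23 9.54] w -0.0001 j [-0.12 -0.68 -0.74  0.93  0.22  2.82]
a,b,y [40.9 34.7 67.3]
```

Emit:
apply_moves(linear=[[-0.002, -0.001, -0.008], [-0.002, -0.001, -0.016], [-0.002, -0.001, -0.024], [-0.002, -0.001, -0.032], [-0.002, -0.001, -0.036]], twist=[[0, 0, 0], [0, 0, 0], [0, 0, 0], [0, 0, 0], [0, 0, 0]])

```text
t: 19.7
eef_pos: [0.4742, 0.0711, 0.1467]
tool_rot: [-0.811, 0.621, -1.196]
force: [0.2, 0.4, 0.0]
width: 0.0002
```

Emit:
apply_moves(linear=[[0, -0.01, 0], [0, -0.02, 0], [0, -0.02, 0], [0, -0.02, 0], [0, -0.02, 0]], twist=[[0, 0, 0], [0, 0, 0], [0, 0, 0], [0, 0, 0], [0, 0, 0]])

```text
t: 20.2
eef_pos: [0.463, 0.0684, 0.1616]
tool_rot: [-0.813, 0.624, -1.194]
force: [-0.3, 1.1, -0.1]
width: -0.0001
```

Run:
```python
from fit import *
for i in range(2): camera('top')
now();capang('w27');go(-6,27,70)
```

```text
t 20.3 p [0.4629 0.0685 0.1612] F [0.35 1.1  0.25] w -0.0002 j [-0.17 -0.82 -0.81  1.01  0.25  2.78]
a,b,y [59.1 -5.9 69.7]
blue 4354 theta 0.02 err mm 1.28
green 3082 theta 0.03 err mm 1.18
grey 3952 theta 0.0 err mm 0.65
lin [-0.0001  0.0321 -0.0002] tw [-0.001  0.001 -0.006] rows 0.6
```

Emit:
apply_moves(linear=[[0, 0.015, 0], [0, 0.026, 0], [0, 0.029, 0], [0, 0.032, 0], [0, 0.032, 0]], twist=[[0, 0, 0], [0, 0, 0], [0, 0, 0], [0, 0, 0], [0, 0, 0]])

```text
t: 20.85
eef_pos: [0.4793, 0.0733, 0.1355]
tool_rot: [-0.816, 0.627, -1.194]
force: [-11.0, -2.9, 5.4]
width: 0.0
```

Emit:
apply_moves(linear=[[0, 0.001, 0], [0, 0.002, 0], [0, 0.002, 0]], twist=[[0, 0, 0], [0, 0, 0], [0, 0, 0]])

```text
t: 21.15
eef_pos: [0.4794, 0.0733, 0.1352]
tool_rot: [-0.817, 0.628, -1.194]
force: [-26.2, -5.0, 15.6]
width: -0.0
```

Run:
```python
from fit import *
now();capang('w28')
```

```text
t 21.15 p [0.4794 0.0733 0.1352] F [-26.17  -5.05  15.57] w -0.0 j [-0.14 -0.75 -0.83  0.92  0.23  2.8 ]
a,b,y [27.8 -6.7 70.1]
blue 6196 theta 0.01 err mm 1.29
green 3412 theta 0.03 err mm 1.42
grey 5471 theta 0.0 err mm 0.66
```

Pressed with 30 N. Retreat and check everything.

Emit:
apply_moves(linear=[[0, -0.02, 0], [0, -0.05, 0], [0.03, -0.09, 0], [0.06, -0.12, 0], [0.06, -0.13, 0]], twist=[[0, 0, 0], [0, 0, 0], [0, 0, 0], [0, 0, 0], [0, 0, 0]])

```text
t: 21.7
eef_pos: [0.4268, -0.0088, 0.2448]
tool_rot: [-0.811, 0.62, -1.205]
force: [0.4, -0.1, -0.4]
width: -0.0001
```

Run:
```python
from fit import *
for i in range(6): camera('top')
now();capang('w29');snap('scene','s29');snap('top','t29')
a=cv2.imread('pics/s29.png')[100:270,230:430];cv2.imwrite('pics/s29c.png',cv2.resize(a,None,fx=3.5,fy=3.5,interpolation=cv2.INTER_CUBIC))
d0=load('top0')['range_z'];d=load('t29')['range_z']
m=(abs(d-d0)>.015).astype(np.uint8);n,_,s,ce=cv2.connectedComponentsWithStats(m)
for i in range(1,n):
    if s[i,4]>8: print(s[i],ce[i].round())
```

```text
t 22.0 p [ 0.4253 -0.003   0.2384] F [ 0.38 -1.39 -0.1 ] w 0.0 j [-0.47 -0.86 -0.66  1.29  0.4   2.5 ]
a,b,y [153.8  -6.6  10.6]
blue 1801 theta 0.01 err mm 1.04
green 1867 theta 0.02 err mm 1.19
grey 1704 theta 0.0 err mm 0.65
[288 209  16  25 273] [296. 221.]
[425 235  15  10  67] [433. 240.]
[ 245  243  131  157 9974] [322. 342.]
[  361   304   279    96 14028] [542. 364.]
```

View pics/w29.png

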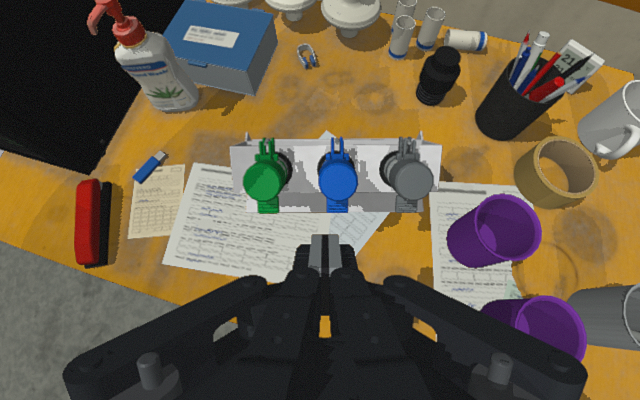

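View pics/s29c.png

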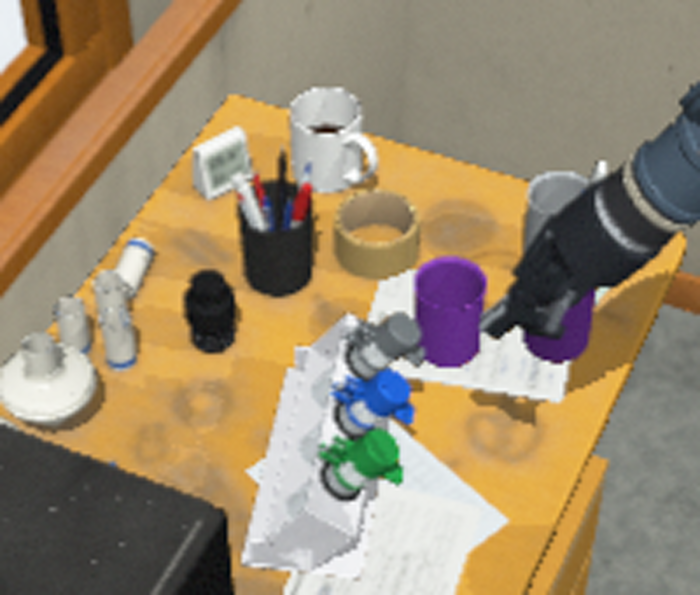

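Run:
```python
from h import *
print(get_obs()['qvel'].round(3)); print(hand_in())
```

```text
[-0.005 -0.001  0.007 -0.     0.001 -0.002]
the job is handed in; nothing more can be done
None
```

The job is done and handed in at about 22 s. I flipped the blue cap open, drew the thermometer out and set it probe down in the steel jar until it touched the floor (about 6 N) before releasing it. Then I pushed the blue and green caps over and pressed each shut with about 30 N.

- **Caps:** fits to the last wrist picture gave angles of about 0.01 rad for blue, 0.02 for green and 0.00 for grey. The limit is 0.06.
- **Thermometer and jar:** after release the thermometer leaned on the jar's near rim with its head up. Before opening the fingers, the tip was within about 5 mm of the jar's axis and 7 mm high. The last scene picture shows the jar upright and the head above it. I did not re-measure the tip after release.
- **Bystanders:** comparing top-camera depth from start to end (15 mm threshold) showed changes only at the green cap, the jar and the arm itself.
- **Blue cap:** my first push left it held at about 0.46 rad under the fingertip. I lifted the fingertip, the cap sprang shut, and I then pressed it down.
- **Disagreement:** the blue and green fits had slightly larger residuals (about 1.0 to 1.2 mm) than the grey one (0.65 mm). I put this down to the coloured hinge parts missing from my model.

No check failed.

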